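Turn the pen machine nose up

ROBOT

A 6-joint arm with a two-finger parallel gripper is mounted at the origin on the work surface. World frame = base frame: x ahead of the robot, y to its left, z up, the work surface at z = 0. Lengths are in m, angles in degrees, forces in N, time in s.
With the tool pointing down it reaches from about 0.35 to 0.85 m from the base axis. Payload 8.1 kg.
Tool frame: the origin (TCP) lies on the centre line of the jaws, within the pads' length; the fingertips stand 22 mm ahead of it and the grasp point (between the pads) lies 3 mm ahead of it; z points along the fingers, y is the line along which they close (so a half turn about z gives the same grasp; the last joint's range is limited). The gripper opens to 85 mm and grips with 20 to 120 N. Pads are 22 mm wide; open, the fingers measure 114 mm over their backs; the gripper's body (76 mm by 85 mm) begins 54 mm behind the grasp point. The pads swing forward as they close: fully open they stand 13 mm farther back than shut.
Start: joints at [-73.247, 7.471, 85.268, -0, 87.261, -4.893], TCP at [0.221, -0.558, 0.214] pointing down, gripper open.
Joint ranges: [-169.43, 169.43], [-51.17, 129.36], [1.28, 143.12], [-76.62, 256.62], [0, 156.53], [-152.29, 152.29]. Speed limits (degrees/s): [136.94, 136.94, 159.86, 180, 180, 180].

INTERFACE

Orientations are given as [roll, pitch, yaw] about the fixed x, y, z axes, in that order (R = Rz(yaw) Ry(pitch) Rx(roll)).
In Python, from bench import manip gives the robot as it stands.
- The arm moves only by the shell command python3 -m jog 'ROWS' [FORCE]. ROWS is JSON, a list of rows, each a list of 3 entries, a list of its own where there are three numbers: the opening, from 0 (shut) to 1 (fully open), then the shift along the tool's x, y, z in units of 10 cm (1.0 is 10 cm), then the turn about the tool's z in units of 90 degrees (1.0 is 90 degrees). In form: [[gripper, [tx, ty, tz], roll], ...]. A call has 1 to 10 rows; each row is the pose to reach, as a shift and turn from the pose commanded when the call began, along the tool's axes at that moment; what a row does not reach only later rows make up. A row lasts 1/8 s, in which the tool goes at most 62.5 mm and 10.7 degrees, less where a joint would pass 70% of its speed; a pose out of reach is approached as far as the arm can. A call with a number of a shift or a turn outside -1 to 1 is refused whole. A call with a gripper value outside its range is refused whole. The fingers move at their own pace and stop on an object; FORCE is the grip in N (left out, the last holds). Time passes only in rows, so rows that repeat a pose let the fingers close. It gives the time, the measured TCP pose, the force, the opening and the grip force at its end, in the units of the state.
- manip.sense(): the state, without advancing time (a new reading comes with each control period).
- manip.camera(name): name is "side" or "top"; returns a dict with "pixels" (420x560x3 uint8, red, green, blue), "z_map" (420x560 float32, m along the optical axis (not along the pixel's ray), 0 where there is no reading), "K" (3x3 intrinsics, pixels), "R" (3x3) and "t" (3): a world point X has camera coordinates R X + t. Camera axes: x right, y down, z forward; pixel columns grow to the right and rows downward; lengths in m; the calibration is good to about 2 mm. A picture is of the moment at which its call begins.
- manip.close_job(): hands the job in; it is judged then, once.
Trained networks look in the newest picture that a camera, given by its name, has taken for a name from the list of things; names that differ only in an ending like _2 or _b are one class to them, and where a whole thing is asked for, a point or a joint stands for the part that bears it (a point fixed in the world has none). Each returns a list of dicts, best first, with "p" (0 to 1); they miss things now and then, are a little off and sometimes report something else, mostly with a low value. They report only what shows in the picture. A call takes as long as a camera call. They do not tell look-alikes from the thing itself.
- manip.look_for(target, camera): "extent" ([left, top, right, bottom] in pixels, round what is visible of it).
- manip.masks_of(target, camera): "region" (420x560 bool, what is visible of it) and "extent" ([left, top, right, bottom] in pixels, round what is visible of it).
- manip.place_of(target, camera): "centre" ([column, row] in pixels: a listed point, or the origin of a listed thing).
The state is a dict: "time_s": time; "qpos": joint angles; "joint_velocities": joint speeds; "tau": joint torques, N m; "tool_pos": TCP position; "orientation": TCP orientation; "ft_force": force on the tool from outside, world axes, zero at the start; "torque": the same for the moment, N m; "opening": finger opening in m; "finger_force": force on a finger pad.
Only numpy, scipy, OpenCV 4.12 (cv2) and the standard library are available. Lean on these libraries where they do the work, as an engineer would, in place of code of your own. Each camera call takes 0.05 s, during which the arm holds its last target. There are 200 camera calls.

TASK

The tattoo machine, a thick pen-shaped one, was put away nose down in its steel cup. Pull it out, lay it across the two notches of the cradle with its middle between them and let go of it, then take hold of it afresh and stand it tail down, nose up, in the empty cup. Handle it gently: grip it with no more than 40 newtons, and no knocking or dropping; keep the cups upright where they are and leave the skin marker and everything else on the bench alone.

Things in the scene. Friction and masses are not known exactly. Their poses are not given: they have to be found in the camera images.
- machine: pen-shaped machine, round, 180 mm long, 0.15 kg; origin at the nose tip, z from nose to tail. From the nose: steel cone 10 mm wide growing to 26 at 22 mm; pale metal grip 26 wide from 22 to 88 mm; neck 23 wide to 96 mm; black motor housing 28 wide to 170 mm; tail cap narrowing to a flat 22 wide. Starts nose down, leaning up to 10 degrees on the rim. Over 40 N of grip force may dent it
- machine_mid (a point): point on the machine's axis half way along, 90 mm from the nose tip; it balances within 5 mm of here
- machine_tail (a point): centre of the machine's flat tail end, 180 mm from the nose tip; knocks over about 40 N harm the machine
- cup_machine: steel cup, 56 mm across and 90 mm tall, loose (0.45 kg); walls 4 mm, so 48 mm wide inside, inner floor 5 mm above the table, 85 mm deep; origin at the centre of its underside, z up through the mouth. The three cups are alike. This one holds the machine at the start
- cup_empty: steel cup, 56 mm across and 90 mm tall, loose (0.45 kg); walls 4 mm, so 48 mm wide inside, inner floor 5 mm above the table, 85 mm deep; origin at the centre of its underside, z up through the mouth. The three cups are alike. This one is empty: the machine ends here
- cup_marker: steel cup, 56 mm across and 90 mm tall, loose (0.45 kg); walls 4 mm, so 48 mm wide inside, inner floor 5 mm above the table, 85 mm deep; origin at the centre of its underside, z up through the mouth. The three cups are alike. This one holds the thin skin marker: leave alone
- marker: thin skin marker, 13 mm across, 140 mm long, leaning in its cup; origin at its lower end, z along it
- cradle: dark steel rest fixed to the bench, foot 75 x 85 mm; two uprights 6 mm thick, 24 mm either side of the middle, each with a V notch open upwards, about 44 mm wide, sides sloping 50 degrees, tops 68 mm above the bench. Origin under the foot's centre; y runs through both notches: the machine lies along y, its ends sticking out past the uprights
- cradle_mid (a point): point midway between the two notches, 62 mm above the bench, where the axis of a machine lying in the cradle passes
- tape: roll of tape lying flat, 52 mm across, 20 mm tall, bystander; origin under its centre
- ink_caps: strip of three ink caps, 30 x 75 x 24 mm, bystander; origin under its centre
- balm: small jar, 60 mm across, 42 mm tall, bystander; origin under its centre
- ink_a: ink bottle, 36 mm across, 100 mm tall, bystander; origin under its centre
- ink_b: ink bottle, 36 mm across, 100 mm tall, bystander; origin under its centre
- spray: bottle, 68 mm across, 180 mm tall, bystander; origin under its centre
- cartridges: box of needle cartridges, 90 x 60 x 45 mm, bystander; origin under its centre
There are look-alikes about, which are no part of the job. Leave any orange look-alike of the machine alone.

How it is judged:
By the outcome, as a careful person would: the job done as asked, in the order asked, and still so for the second after the job is handed in, with the robot touching nothing.
It also fails if it takes over 72 s, if anything falls off the work surface, if the arm or the gripper's body presses on something with over 40 N, if the wrist force passes 120 N, or if a joint passes its speed limit or range.

## Working session

There is one attempt and no reset: what is moved stays moved. The work goes in short steps, Python scripts to look and compute and a shell command to move; the robot and the scene stay as the last step left them, time stands still between calls to the robot, and variables do not carry over. Pictures are saved under pics/ and viewed, at most 10 in all, crops included, and the job is handed in when it is done.

```bash
mkdir -p pics; ls; cat > h.py <<'E'
import numpy as np, cv2
from bench import manip
def cam(n):
    c=manip.camera(n); c={k:np.array(v) for k,v in c.items()}; return c
def save(c,f,box=None,s=1):
    im=c["pixels"][:,:,::-1]
    if box: l,t,r,b=box; im=im[t:b,l:r]
    cv2.imwrite("pics/"+f,cv2.resize(np.ascontiguousarray(im),None,fx=s,fy=s,interpolation=cv2.INTER_CUBIC))
def pts(c,m):
    v,u=np.nonzero(m&(c["z_map"]>0)); z=c["z_map"][v,u]
    X=(np.linalg.inv(c["K"])@np.array([u*z,v*z,z])).T
    return (X-c["t"])@c["R"]
def proj(c,X):
    p=c["K"]@(c["R"]@np.array(X)+c["t"]); return p[:2]/p[2]
E
python3 - <<'E'
from h import *
for n in ("side","top"):
    c=cam(n); save(c,n+"0.png"); np.savez(n+"0.npz",**c); print(n,c["R"].round(3).tolist(),c["t"].round(3),c["K"][0])
    for t in ("machine","cup_empty","cradle","marker"):
        for d in manip.masks_of(t,n):
            if d["p"]<.2: continue
            P=pts(c,d["region"]); print(t,round(d["p"],2),np.round(d["extent"]), np.percentile(P,[2,50,98],axis=0).round(3).tolist() if len(P) else 0)
print(manip.sense())
E
```

```text
pics
side [[-0.959, -0.283, -0.01], [-0.209, 0.731, -0.65], [0.191, -0.621, -0.76]] [0.365 0.146 1.237] [477.81390423   0.         281.26921537]
machine 0.67 [156. 243. 177. 270.] [[0.573, 0.228, 0.089], [0.584, 0.243, 0.155], [0.599, 0.249, 0.187]]
machine 0.64 [297. 340. 372. 369.] [[0.094, 0.262, 0.001], [0.171, 0.313, 0.024], [0.239, 0.357, 0.031]]
machine 0.62 [249. 101. 265. 128.] [[0.573, -0.415, 0.005], [0.587, -0.4, 0.049], [0.604, -0.392, 0.099]]
cup_empty 0.77 [171. 187. 196. 221.] [[0.627, -0.066, 0.001], [0.651, 0.034, 0.06], [0.691, 0.052, 0.092]]
cup_empty 0.6 [200. 234. 218. 259.] [[0.532, 0.071, 0.002], [0.544, 0.107, 0.014], [0.566, 0.139, 0.028]]
cradle 0.96 [226. 220. 260. 256.] [[0.435, 0.025, 0.002], [0.467, 0.078, 0.013], [0.505, 0.098, 0.063]]
cradle 0.41 [153. 257. 183. 295.] [[0.578, 0.215, 0.002], [0.593, 0.246, 0.056], [0.632, 0.258, 0.092]]
marker 0.53 [219. 141. 224. 149.] [[0.602, -0.17, 0.096], [0.611, -0.164, 0.126], [0.619, -0.16, 0.144]]
top [[0.022, -1.0, 0.01], [-0.995, -0.022, -0.097], [0.098, -0.008, -0.995]] [0.01  0.408 1.428] [453.14213345   
[... 435 characters left out ...]
.315, 0.047]]
{'time_s': 0.5, 'qpos': array([-7.32493983e+01,  7.47270850e+00,  8.52701926e+01,  6.51154671e-04,
        8.72604415e+01, -4.89431357e+00]), 'joint_velocities': array([-0.034868  , -0.08744888,  0.00534723,  0.01670849, -0.00379603,
        0.03155959]), 'tau': array([-7.05757939e-04, -5.68710709e+01, -5.00359905e+01, -1.60790864e-04,
        2.82850007e-03,  2.72655319e-05]), 'tool_pos': array([ 0.22132104, -0.55767575,  0.21395317]), 'orientation': array([-1.79996725e+02, -9.33220932e-04,  2.16448841e+01]), 'ft_force': array([-0.98307626, -0.15097896,  0.68392386]), 'torque': array([-0.01419572, -0.01786036, -0.00310487]), 'finger_force': 0.0, 'opening': 0.08534766145580275}
```

View pics/side0.png

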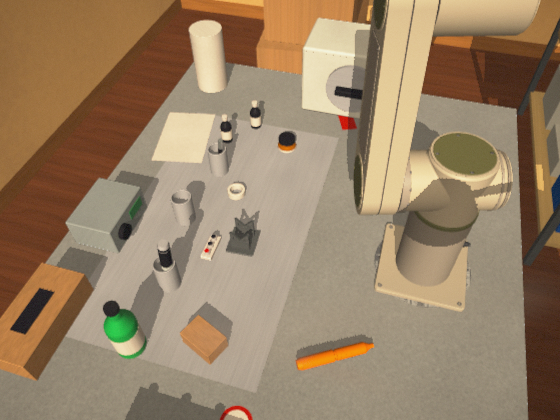

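View pics/top0.png

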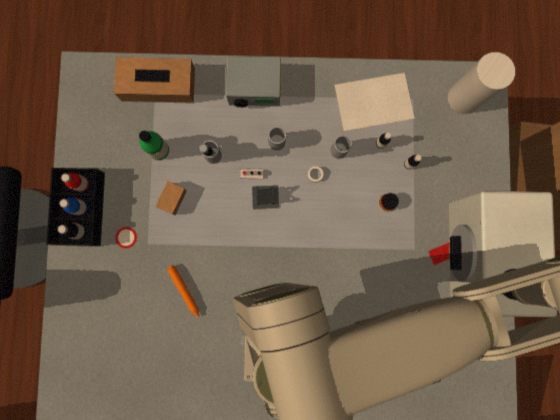

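Side view: candidates for the machine are the black housing sticking out of a cup at (166,255), the orange look-alike at (335,355), the marker in its cup at (219,148), and the ink bottles at (226,130) and (255,115). I choose (166,255), since it is black and thick and stands in a steel cup. The empty cup is at (182,207) and the cradle at (243,235). I'll check the choice in a crop and measure it.

```bash
python3 - <<'E'
from h import *
from scipy.optimize import least_squares
S={n:dict(np.load(n+"0.npz")) for n in("side","top")}
a=cv2.resize(S["side"]["pixels"][170:300,130:290],None,fx=3.5,fy=3.5,interpolation=cv2.INTER_CUBIC)
cv2.imwrite("pics/crop0.png",a[:,:,::-1])
allp={n:pts(c,np.ones((420,560),bool)) for n,c in S.items()}
for n,P in allp.items():
  g=P[(abs(P[:,0]-.5)<.06)&(abs(P[:,1]-.2)<.03)]; print(n,"table z",np.median(g[:,2]).round(4))
  for name,(x,y) in dict(cm=(.60,.236),ce=(.655,.02),ck=(.61,-.16)).items():
    q=P[(np.hypot(P[:,0]-x,P[:,1]-y)<.06)]
    w=q[(q[:,2]>.02)&(q[:,2]<.094)]
    # cylinder outer fit robust
    r=least_squares(lambda p:np.hypot(w[:,0]-p[0],w[:,1]-p[1])-.028,[x,y],loss='soft_l1',f_scale=.001)
    print(n,name,len(w),r.x.round(4),np.median(abs(r.fun)).round(4))
    if name=="cm":
      h=q[q[:,2]>.1]
      for lo in np.arange(.1,.2,.01):
        b=h[(h[:,2]>=lo)&(h[:,2]<lo+.01)]
        if len(b): print("  ",lo.round(2),len(b),b.min(0).round(4),b.max(0).round(4),b.mean(0).round(4))
  q=P[(abs(P[:,0]-.47)<.08)&(abs(P[:,1]-.055)<.08)&(P[:,2]>.02)]
  print("cradle up",q[:,:].min(0).round(3),q.max(0).round(3)); 
  for lo in (.03,.04,.05,.06):
    b=q[(q[:,2]>lo)&(q[:,2]<lo+.01)];print(lo,len(b), b[:8].round(3).tolist())
  q=P[(abs(P[:,0]-.47)<.07)&(abs(P[:,1]-.055)<.07)&(P[:,2]>.003)&(P[:,2]<.02)]
  print("foot",np.percentile(q,[1,99],axis=0).round(3).tolist())
E
```

```text
side table z 0.0013
side cm 563 [0.606  0.2294] 0.0011
   0.1 25 [0.5788 0.2278 0.1001] [0.6066 0.2471 0.1089] [0.5888 0.2419 0.1052]
   0.11 27 [0.5785 0.2324 0.1104] [0.6015 0.2481 0.1198] [0.5875 0.2431 0.1152]
   0.12 29 [0.5773 0.2303 0.1201] [0.5994 0.2486 0.1296] [0.5853 0.2419 0.1249]
   0.13 30 [0.5766 0.2279 0.131 ] [0.6017 0.2484 0.1397] [0.5855 0.2434 0.135 ]
   0.14 26 [0.5758 0.2325 0.1404] [0.5984 0.249  0.1489] [0.5833 0.2435 0.1451]
   0.15 32 [0.5736 0.229  0.1502] [0.5988 0.2485 0.1599] [0.5821 0.2429 0.1549]
   0.16 31 [0.5726 0.2323 0.1602] [0.5959 0.2501 0.1693] [0.5817 0.2444 0.1647]
   0.17 45 [0.572  0.2252 0.1702] [0.5982 0.2502 0.1799] [0.5817 0.2429 0.1754]
   0.18 82 [0.5707 0.2239 0.1802] [0.5958 0.2499 0.1876] [0.5842 0.2366 0.1839]
side ce 594 [0.6549 0.0234] 0.0019
side ck 460 [ 0.6325 -0.1819] 0.0017
cradle up [0.444 0.026 0.02 ] [0.55  0.134 0.069]
0.03 93 [[0.497, 0.035, 0.04], [0.494, 0.034, 0.039], [0.486, 0.032, 0.04], [0.496, 0.038, 0.038], [0.493, 0.037, 0.039], [0.488, 0.035, 0.038], [0.483, 0.035, 0.04], [0.462, 0.029, 0.04]]
0.04 89 [[0.5, 
[... 1567 characters left out ...]
39], [0.447, 0.028, 0.037], [0.443, 0.079, 0.036], [0.444, 0.076, 0.03]]
0.04 21 [[0.484, 0.076, 0.043], [0.48, 0.076, 0.048], [0.477, 0.079, 0.046], [0.478, 0.032, 0.048], [0.478, 0.029, 0.048], [0.474, 0.079, 0.048], [0.474, 0.076, 0.048], [0.475, 0.032, 0.046]]
0.05 24 [[0.498, 0.029, 0.059], [0.489, 0.032, 0.059], [0.489, 0.029, 0.059], [0.486, 0.032, 0.054], [0.486, 0.029, 0.059], [0.481, 0.082, 0.059], [0.482, 0.079, 0.056], [0.483, 0.032, 0.053]]
0.06 23 [[0.498, 0.032, 0.062], [0.493, 0.082, 0.065], [0.493, 0.079, 0.063], [0.494, 0.032, 0.069], [0.493, 0.029, 0.07], [0.49, 0.082, 0.064], [0.49, 0.079, 0.065], [0.491, 0.032, 0.062]]
foot [[0.405, -0.009, 0.003], [0.539, 0.124, 0.015]]
```

View pics/crop0.png

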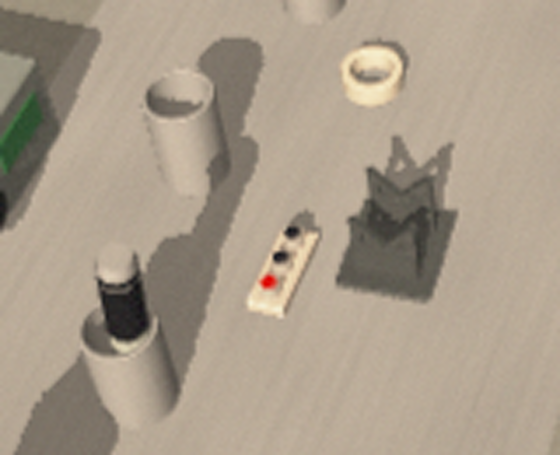

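The crop confirms it: at about (167,255) in the side view, a black housing with a pale cap stands in the steel cup, so it is the machine, tail up and leaning. Next I refine its axis, the cups and the cradle.

```bash
cat >> h.py <<'E'
from scipy.optimize import least_squares
TZ=dict(side=.0013,top=-.0007)
def cloud(n,c): 
    P=pts(c,np.ones((420,560),bool)); P[:,2]-=TZ[n]; return P
def cup(P,x,y):
    w=P[(np.hypot(P[:,0]-x,P[:,1]-y)<.034)&(P[:,2]>.015)&(P[:,2]<.088)]
    def f(p):
        r=np.hypot(w[:,0]-p[0],w[:,1]-p[1]); return np.minimum(abs(r-.028),abs(r-.024))
    r=least_squares(f,[x,y],loss='soft_l1',f_scale=.001); return r.x.round(4),np.median(r.fun).round(4)
E
python3 - <<'E'
from h import *
C={n:cloud(n,dict(np.load(n+"0.npz"))) for n in("side","top")}
for k in [("side",),("top",),("side","top")]:
  P=np.vstack([C[n] for n in k])
  print(k,"cm",cup(P,.605,.23),"ce",cup(P,.6535,.022))
  h=P[(np.hypot(P[:,0]-.59,P[:,1]-.235)<.04)&(P[:,2]>.1)&(P[:,2]<.172)]
  def f(p):
    d=np.array([p[2],p[3],1]);d/=np.linalg.norm(d)
    return np.linalg.norm(np.cross(h-[p[0],p[1],.15],d),axis=1)-.014
  r=least_squares(f,[.585,.235,0,0],loss='soft_l1',f_scale=.001); print(len(h),"axis@.15",r.x[:2].round(4),"lean",np.degrees(np.arctan(r.x[2:])).round(1),np.median(abs(r.fun)).round(4))
  t=P[(np.hypot(P[:,0]-.583,P[:,1]-.233)<.03)&(P[:,2]>.178)]; print("tailtop",t[:,2].max().round(4))
  q=P[(abs(P[:,0]-.47)<.05)&(abs(P[:,1]-.055)<.055)&(P[:,2]>.0035)&(P[:,2]<.069)]
  print(cv2.minAreaRect((q[:,:2]*1000).astype(np.float32)))
  u=q[q[:,2]>.03]
  for a,b in((.02,.045),(.065,.09)):
    m=u[(u[:,1]>a)&(u[:,1]<b)]; print("upright",np.percentile(m,[2,50,98],axis=0).round(4).tolist(),np.polyfit(m[:,0],m[:,1],1).round(3),len(m))
    for lo in (.035,.045,.05,.055,.06): 
      s=m[(m[:,2]>lo)&(m[:,2]<lo+.005)]; print(lo,np.sort(s[:,0]).round(3).tolist()[::3])
E
```

```text
('side',) cm (array([0.6066, 0.2297]), np.float64(0.0007)) ce (array([0.6551, 0.023 ]), np.float64(0.0008))
209 axis@.15 [0.589  0.2343] lean [-6.7  1.7] 0.0005
tailtop 0.1863
((471.18426513671875, 55.30865478515625), (100.14185333251953, 102.02617645263672), 86.03398132324219)
upright [[0.449, 0.0281, 0.0308], [0.4725, 0.0343, 0.0442], [0.4984, 0.0384, 0.0665]] [0.062 0.005] 141
0.035 [0.449, 0.453, 0.459, 0.463, 0.468, 0.471, 0.477, 0.483, 0.486, 0.49, 0.494]
0.045 [0.448, 0.465, 0.478, 0.484, 0.49, 0.498]
0.05 [0.449, 0.454, 0.464, 0.483, 0.487, 0.495]
0.055 [0.449, 0.451, 0.457, 0.46, 0.488, 0.494]
0.06 [0.448, 0.454, 0.488, 0.493, 0.495]
upright [[0.4451, 0.0759, 0.0306], [0.4714, 0.0824, 0.0453], [0.4943, 0.0859, 0.066]] [0.07  0.049] 147
0.035 [0.446, 0.452, 0.456, 0.458, 0.464, 0.473, 0.479, 0.487, 0.492]
0.045 [0.451, 0.462, 0.465, 0.476, 0.478, 0.491]
0.05 [0.446, 0.452, 0.457, 0.459, 0.48, 0.483, 0.486]
0.055 [0.445, 0.451, 0.485, 0.488, 0.491]
0.06 [0.446, 0.449, 0.452, 0.486, 0.491, 0.493]
('top',) cm (array([0.6049, 0.229 ]), np.float64(0.0007)) ce (array([0.6539, 0.020
[... 1069 characters left out ...]
 0.488, 0.493, 0.497]
0.045 [0.448, 0.465, 0.467, 0.478, 0.483, 0.487, 0.493]
0.05 [0.449, 0.454, 0.462, 0.481, 0.483, 0.485, 0.487, 0.495]
0.055 [0.449, 0.451, 0.457, 0.459, 0.461, 0.488, 0.489, 0.498]
0.06 [0.447, 0.451, 0.454, 0.456, 0.488, 0.491, 0.493, 0.497]
upright [[0.4441, 0.0751, 0.0306], [0.4714, 0.0819, 0.0481], [0.4941, 0.0857, 0.0661]] [0.074 0.046] 185
0.035 [0.443, 0.449, 0.454, 0.458, 0.463, 0.469, 0.477, 0.482, 0.488, 0.492]
0.045 [0.451, 0.461, 0.464, 0.467, 0.474, 0.477, 0.478, 0.49]
0.05 [0.446, 0.452, 0.457, 0.458, 0.461, 0.477, 0.481, 0.483, 0.491]
0.055 [0.445, 0.451, 0.456, 0.482, 0.486, 0.488, 0.491]
0.06 [0.443, 0.447, 0.45, 0.452, 0.484, 0.487, 0.49, 0.492, 0.493]
```

```bash
python3 -m jog '[[1,[0,0,-0.45],0],[1,[0.2,-0.2,-0.9],0],[1,[0.5,-0.5,-0.9],0],[1,[0.75,-0.75,-0.9],0],[1,[1,-1,-0.9],0]]' 30
python3 -m jog '[[1,[0.3,-0.3,0],0],[1,[0.6,-0.6,0],0],[1,[0.8,-0.8,0],0],[1,[1,-1,0],0]]'
python3 -m jog '[[1,[0.3,-0.3,0],0],[1,[0.6,-0.6,0],0],[1,[0.8,-0.8,0],0],[1,[1,-1,0],0]]'
python3 -m jog '[[1,[0.3,-0.3,0],0],[1,[0.6,-0.6,0],0],[1,[0.8,-0.8,0],0],[1,[1,-1,0],0]]'
python3 -m jog '[[1,[0.3,-0.3,0],0],[1,[0.6,-0.6,0],0],[1,[0.8,-0.8,0],0],[1,[1,-1,0],0]]'
```

```text
time_s: 1.12
tool_pos: [0.2778, -0.4268, 0.3043]
orientation: [180.0, -0.0, 21.6]
ft_force: [0.7, -0.6, 0.5]
opening: 0.0851
finger_force: 0.0
time_s: 1.62
tool_pos: [0.3339, -0.297, 0.3043]
orientation: [180.0, -0.0, 21.7]
ft_force: [0.4, -0.3, -0.4]
opening: 0.0851
finger_force: 0.0
time_s: 2.12
tool_pos: [0.3899, -0.1671, 0.3043]
orientation: [180.0, -0.0, 21.7]
ft_force: [-0.9, 0.7, -1.2]
opening: 0.0857
finger_force: 0.0
time_s: 2.62
tool_pos: [0.4459, -0.0372, 0.3042]
orientation: [180.0, -0.0, 21.7]
ft_force: [0.1, -0.5, -0.2]
opening: 0.0852
finger_force: 0.0
time_s: 3.12
tool_pos: [0.502, 0.0927, 0.3041]
orientation: [180.0, -0.0, 21.7]
ft_force: [0.4, -1.0, 0.8]
opening: 0.0856
finger_force: 0.0
```

```bash
python3 -m jog '[[1,[0.3,-0.3,0],0.1],[1,[0.6,-0.6,0],0.2],[1,[0.8,-0.8,0],0.3],[1,[1,-0.99,0],0.4],[1,[1,-0.99,0],0.4]]'
python3 - <<'E'
from h import *
s=manip.sense();p=s["tool_pos"];y=np.radians(s["orientation"][2])
d=np.array([.588,.2336])-p[:2];print(p,s["orientation"],s["qpos"].round(1),"tool shift mm",[(d@[np.cos(y),np.sin(y)]*1e3).round(1),(d@[np.sin(y),-np.cos(y)]*1e3).round(1)])
E
```

```text
time_s: 3.75
tool_pos: [0.5581, 0.2218, 0.3034]
orientation: [180.0, 0.0, -14.3]
ft_force: [-0.5, -0.4, 0.2]
opening: 0.0855
finger_force: 0.0
[0.55812317 0.22184212 0.303426  ] [ 1.79992185e+02  4.50936356e-02 -1.42893357e+01] [ 16.8   6.5  77.1   0.   96.5 121.1] tool shift mm [np.float64(26.1), np.float64(-18.8)]
```

```bash
python3 -m jog '[[1,[0.13,-0.1,0],0],[1,[0.26,-0.19,0],0],[1,[0.26,-0.19,0.2],0],[1,[0.26,-0.19,0.5],0],[1,[0.26,-0.19,0.7],0],[1,[0.26,-0.19,0.7],0]]'
python3 - <<'E'
from h import *
for n in("side","top"): c=cam(n); save(c,n+"1.png",(110,90,310,240) if n=="top" else (100,130,260,300),3); 
a=cv2.imread("pics/side1.png");b=cv2.imread("pics/top1.png");h=min(a.shape[0],b.shape[0])
a=cv2.resize(a,(400,425));b=cv2.resize(b,(400,300));cv2.imwrite("pics/both1.png",np.hstack([a,np.vstack([b,np.zeros((125,400,3),np.uint8)])]))
E
```

```text
time_s: 4.5
tool_pos: [0.5862, 0.2315, 0.231]
orientation: [179.8, 0.2, -14.3]
ft_force: [0.0, -0.1, 0.0]
opening: 0.0852
finger_force: 0.0
```

View pics/both1.png

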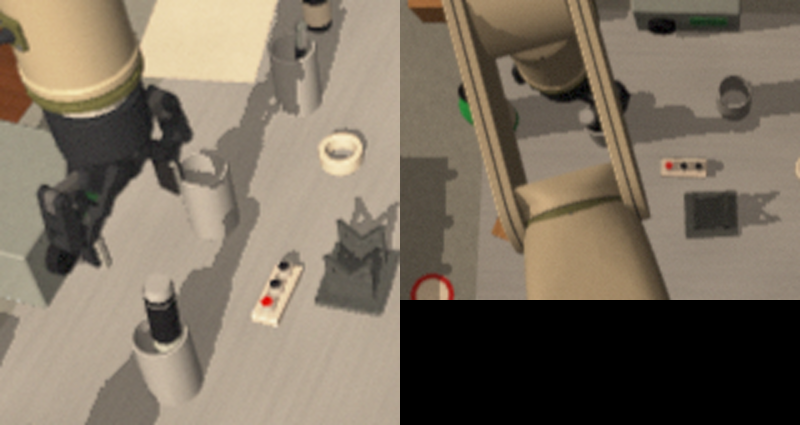

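The crop shows the open gripper above and behind the machine (tail at (158,290) in the left half), with a finger on each side and the way down clear. I descend and grip.

```bash
python3 -m jog '[[1,[0.015,-0.015,0.2],0],[1,[0.015,-0.015,0.45],0],[1,[0.015,-0.015,0.65],0],[1,[0.015,-0.015,0.76],0],[1,[0.015,-0.015,0.76],0]]'
python3 -m jog '[[0.6,[0,0,0],0],[0.5,[0,0,0],0],[0.42,[0,0,0],0],[0.36,[0,0,0],0],[0.3,[0,0,0],0],[0.25,[0,0,0],0],[0.2,[0,0,0],0],[0.2,[0,0,0],0]]' 25
```

```text
time_s: 5.22
tool_pos: [0.5893, 0.2333, 0.1569]
orientation: [179.9, 0.1, -14.4]
ft_force: [-0.7, 0.8, -0.1]
opening: 0.0853
finger_force: 0.0
time_s: 6.22
tool_pos: [0.5899, 0.2335, 0.1582]
orientation: [-180.0, -0.0, -14.4]
ft_force: [-0.3, -0.3, 1.6]
opening: 0.0239
finger_force: 23.8
```

```bash
python3 -m jog '[[0.2,[0,0,-0.1],0],[0.2,[0,0,-0.25],0],[0.2,[0,0,-0.4],0],[0.2,[0,0,-0.4],0]]' 30
python3 - <<'E'
from h import *
c=cam("side"); save(c,"s2.png",(110,170,260,290),4)
print(cup(cloud("side",c),.606,.23))
E
```

```text
time_s: 6.72
tool_pos: [0.5911, 0.2338, 0.2008]
orientation: [-179.9, -0.2, -14.4]
ft_force: [0.9, -0.4, -1.1]
opening: 0.0235
finger_force: 28.1
(array([0.6066, 0.2298]), np.float64(0.0007))
```

View pics/s2.png

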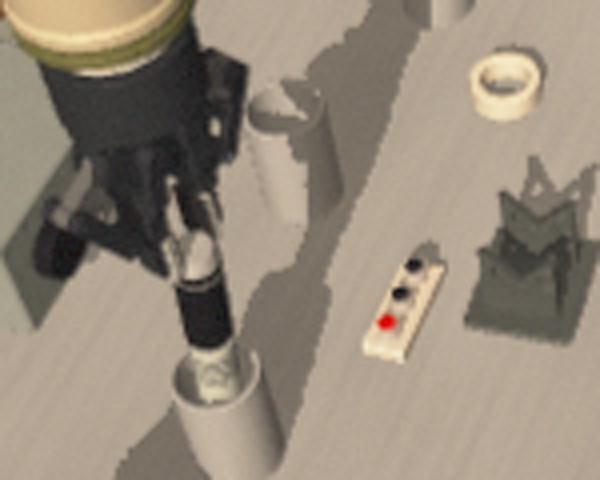

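The crop shows the machine hanging in the gripper, its neck at (212,350) just above the cup mouth, with the cup unmoved. The pads look close to the tail cap (195,255), so I'll measure how the machine sits in the grip.

```bash
python3 - <<'E'
from h import *
c=cam("side");P=pts(c,np.ones((420,560),bool));P[:,2]-=.0013
col=c["pixels"].reshape(-1,3)[(c["z_map"]>0).ravel()].astype(int)
m=(np.hypot(P[:,0]-.592,P[:,1]-.235)<.07)&(P[:,2]>.095)&(P[:,2]<.26)
Q=P[m];g=col[m].sum(1)//3
for lo in np.arange(.095,.25,.006):
  k=(Q[:,2]>=lo)&(Q[:,2]<lo+.006)
  if k.any(): print(lo.round(3),k.sum(),"x",Q[k,0].min().round(3),Q[k,0].max().round(3),"y",Q[k,1].min().round(3),Q[k,1].max().round(3),"near y",np.median(Q[k,1]).round(3),"gray",np.median(g[k]))
h=Q[(Q[:,2]>.10)&(Q[:,2]<.175)]
def f(p):
    d=np.array([p[2],p[3],1]);d/=np.linalg.norm(d)
    return np.linalg.norm(np.cross(h-[p[0],p[1],.15],d),axis=1)-.0135
r=least_squares(f,[.592,.235,0,0],loss='soft_l1',f_scale=.001);print(r.x[:2],np.degrees(np.arctan(r.x[2:])),np.median(abs(r.fun)))
E
```

```text
0.095 16 x 0.586 0.603 y 0.228 0.245 near y 0.242 gray 163.0
0.101 17 x 0.586 0.604 y 0.228 0.246 near y 0.242 gray 148.0
0.107 9 x 0.585 0.607 y 0.233 0.247 near y 0.243 gray 150.0
0.113 17 x 0.585 0.605 y 0.23 0.247 near y 0.244 gray 154.0
0.119 20 x 0.584 0.608 y 0.227 0.247 near y 0.244 gray 149.0
0.125 13 x 0.583 0.604 y 0.227 0.246 near y 0.244 gray 148.0
0.131 20 x 0.583 0.601 y 0.232 0.248 near y 0.243 gray 165.0
0.137 10 x 0.581 0.602 y 0.234 0.247 near y 0.244 gray 92.0
0.143 15 x 0.58 0.602 y 0.233 0.248 near y 0.246 gray 51.0
0.149 22 x 0.579 0.604 y 0.226 0.248 near y 0.243 gray 36.5
0.155 17 x 0.579 0.602 y 0.235 0.249 near y 0.245 gray 33.0
0.161 18 x 0.578 0.6 y 0.235 0.249 near y 0.247 gray 37.5
0.167 19 x 0.577 0.603 y 0.231 0.25 near y 0.245 gray 34.0
0.173 15 x 0.577 0.601 y 0.231 0.249 near y 0.245 gray 35.0
0.179 22 x 0.576 0.599 y 0.23 0.251 near y 0.245 gray 35.0
0.185 19 x 0.576 0.594 y 0.234 0.251 near y 0.246 gray 36.0
0.191 19 x 0.576 0.599 y 0.233 0.25 near y 0.246 gray 35.0
0.197 21 x 0.574 0.597 y 0.231 0.251 near y 0.247 gray 56.0
0.203 17 x 0.573 0.592 y 0.236 0.251 near y 0.248 gray 68.0
0.209 24 x 0.573 0.59 y 0.227 0.25 near y 0.242 gray 76.0
0.215 32 x 0.573 0.601 y 0.219 0.255 near y 0.244 gray 148.5
0.221 84 x 0.573 0.599 y 0.213 0.259 near y 0.236 gray 137.5
0.227 40 x 0.577 0.602 y 0.213 0.262 near y 0.231 gray 88.5
0.233 38 x 0.577 0.603 y 0.212 0.261 near y 0.249 gray 65.0
0.239 33 x 0.578 0.6 y 0.213 0.262 near y 0.251 gray 55.0
0.245 31 x 0.576 0.599 y 0.212 0.262 near y 0.225 gray 73.0
[0.59383019 0.23407215] [-7.36947799  2.8879278 ] 0.0005821731727179771
```

```bash
python3 -m jog '[[0.2,[0,0,0.15],0],[0.2,[0,0,0.3],0],[0.2,[0,0,0.38],0],[0.2,[0,0,0.41],0],[0.2,[0,0,0.42],0],[0.2,[0,0,0.42],0]]'
python3 -m jog '[[0.35,[0,0,0],0],[0.5,[0,0,0],0],[0.7,[0,0,0],0],[1,[0,0,0],0],[1,[0,0,0],0],[1,[0,0,0],0]]'
python3 -m jog '[[1,[0,0,0.04],0],[1,[0,0,0.1],0],[1,[0,0,0.15],0],[1,[0,0,0.19],0],[1,[0,0,0.19],0]]'
python3 -m jog '[[0.8,[0,0,0],0],[0.7,[0,0,0],0],[0.6,[0,0,0],0],[0.5,[0,0,0],0],[0.4,[0,0,0],0],[0.3,[0,0,0],0],[0.2,[0,0,0],0],[0.2,[0,0,0],0],[0.2,[0,0,0],0]]' 25
python3 - <<'E'
from h import *
c=cam("side"); save(c,"s3.png",(110,170,260,290),4)
print(cup(cloud("side",c),.606,.23))
E
```

```text
time_s: 7.58
tool_pos: [0.5909, 0.2338, 0.1579]
orientation: [-179.9, -0.2, -14.4]
ft_force: [-1.3, -0.3, 9.9]
opening: 0.0234
finger_force: 30.7
time_s: 8.32
tool_pos: [0.5898, 0.2334, 0.156]
orientation: [180.0, 0.0, -14.4]
ft_force: [0.9, 0.1, 0.2]
opening: 0.0853
finger_force: 0.0
time_s: 8.95
tool_pos: [0.5895, 0.2334, 0.1363]
orientation: [180.0, 0.0, -14.4]
ft_force: [0.1, -0.2, 0.1]
opening: 0.0854
finger_force: 0.0
time_s: 10.07
tool_pos: [0.5899, 0.2334, 0.1371]
orientation: [-180.0, -0.0, -14.4]
ft_force: [-0.4, -0.2, 1.4]
opening: 0.027
finger_force: 24.6
(array([0.6065, 0.23  ]), np.float64(0.0007))
```

View pics/s3.png

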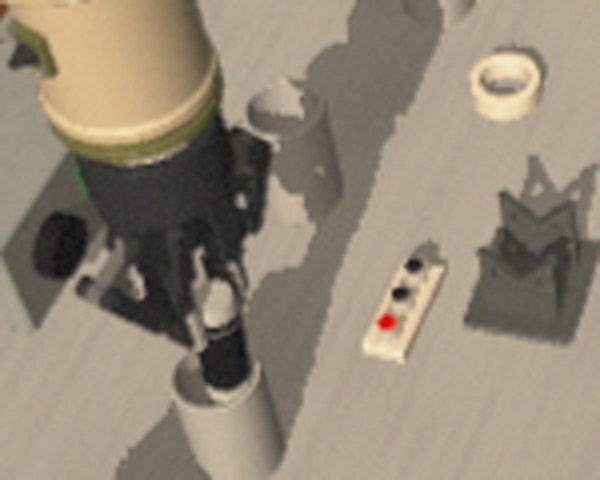

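The crop shows the fingers holding the top of the machine (tail (218,295)), with the gripper's body well clear above at (170,215). I'll open and take it about 18 mm lower for a firm hold.

```bash
python3 -m jog '[[0.4,[0,0,0],0],[0.6,[0,0,0],0],[0.8,[0,0,0],0],[0.8,[0,0,0.06],0],[0.8,[0,0,0.12],0],[0.8,[0,0,0.18],0],[0.8,[0,0,0.18],0]]'
python3 -m jog '[[0.7,[0,0,0],0],[0.6,[0,0,0],0],[0.5,[0,0,0],0],[0.4,[0,0,0],0],[0.3,[0,0,0],0],[0.2,[0,0,0],0],[0.2,[0,0,0],0]]' 25
python3 -m jog '[[0.2,[0,0,-0.1],0],[0.2,[0,0,-0.25],0],[0.2,[0,0,-0.4],0],[0.2,[0,0,-0.6],0],[0.2,[0,0,-0.8],0],[0.2,[0,0,-1],0],[0.2,[0,0,-1],0]]' 30
python3 -m jog '[[0.2,[0,0,-0.2],0],[0.2,[0,0,-0.5],0],[0.2,[0,0,-0.5],0]]'
cat >> h.py <<'E'
def axis(c,x,y,z0,z1,n="side",r=.0138,w=.05,zr=None):
    P=cloud(n,c);zr=zr or (z0+z1)/2
    h=P[(np.hypot(P[:,0]-x,P[:,1]-y)<w)&(P[:,2]>z0)&(P[:,2]<z1)]
    def f(p):
        d=np.array([p[2],p[3],1]);d/=np.linalg.norm(d)
        return np.linalg.norm(np.cross(h-[p[0],p[1],zr],d),axis=1)-r
    s=least_squares(f,[x,y,0,0],loss='soft_l1',f_scale=.001); return s.x[:2].round(4),zr,"lean",np.degrees(np.arctan(s.x[2:])).round(1),"res",np.median(abs(s.fun)).round(4),len(h),"zmin",h[:,2].min().round(4)
E
python3 - <<'E'
from h import *
c=cam("side"); save(c,"s4.png",(110,130,310,280),4)
print(cup(cloud("side",c),.606,.23)); P=cloud("side",c);m=(np.hypot(P[:,0]-.59,P[:,1]-.235)<.05)&(P[:,2]>.1)&(P[:,2]<.4);Q=P[m]
for lo in np.arange(.1,.36,.01):
  k=(Q[:,2]>=lo)&(Q[:,2]<lo+.01)
  if k.any(): print(lo.round(3),k.sum(),"x",Q[k,0].min().round(3),Q[k,0].max().round(3),"y",Q[k,1].min().round(3),Q[k,1].max().round(3))
E
```

```text
time_s: 11.0
tool_pos: [0.5891, 0.2333, 0.1178]
orientation: [179.9, 0.1, -14.4]
ft_force: [0.0, -0.3, -0.4]
opening: 0.0682
finger_force: 0.0
time_s: 11.88
tool_pos: [0.5899, 0.2334, 0.1191]
orientation: [180.0, -0.0, -14.4]
ft_force: [-0.1, -0.5, 1.5]
opening: 0.0274
finger_force: 24.5
time_s: 12.75
tool_pos: [0.5912, 0.2339, 0.2221]
orientation: [-179.9, -0.2, -14.4]
ft_force: [0.3, -0.6, -2.4]
opening: 0.0273
finger_force: 29.7
time_s: 13.12
tool_pos: [0.5912, 0.2339, 0.2725]
orientation: [-179.8, -0.3, -14.4]
ft_force: [0.7, -0.4, -1.0]
opening: 0.027
finger_force: 29.8
(array([0.6063, 0.2299]), np.float64(0.0007))
0.15 3 x 0.605 0.609 y 0.228 0.235
0.16 6 x 0.603 0.611 y 0.233 0.236
0.17 4 x 0.594 0.606 y 0.232 0.242
0.18 29 x 0.593 0.614 y 0.23 0.245
0.19 30 x 0.591 0.612 y 0.228 0.246
0.2 31 x 0.59 0.613 y 0.228 0.245
0.21 32 x 0.588 0.612 y 0.231 0.246
0.22 33 x 0.587 0.609 y 0.225 0.247
0.23 34 x 0.585 0.611 y 0.23 0.247
0.24 32 x 0.583 0.605 y 0.229 0.248
0.25 32 x 0.581 0.605 y 0.231 0.248
0.26 33 x 0.58 0.603 y 0.231 0.248
0.27 41 x 0.578 0.603 y 0.229 0.25
0.28 28 x 0.577 0.592 y 0.235 0.249
0.29 58 x 0.575 0.601 y 0.212 0.262
0.3 72 x 0.574 0.605 y 0.211 0.263
0.31 89 x 0.572 0.604 y 0.208 0.265
0.32 84 x 0.571 0.6 y 0.214 0.264
0.33 192 x 0.57 0.605 y 0.194 0.28
0.34 161 x 0.568 0.612 y 0.186 0.284
0.35 122 x 0.568 0.612 y 0.189 0.285
```

View pics/s4.png

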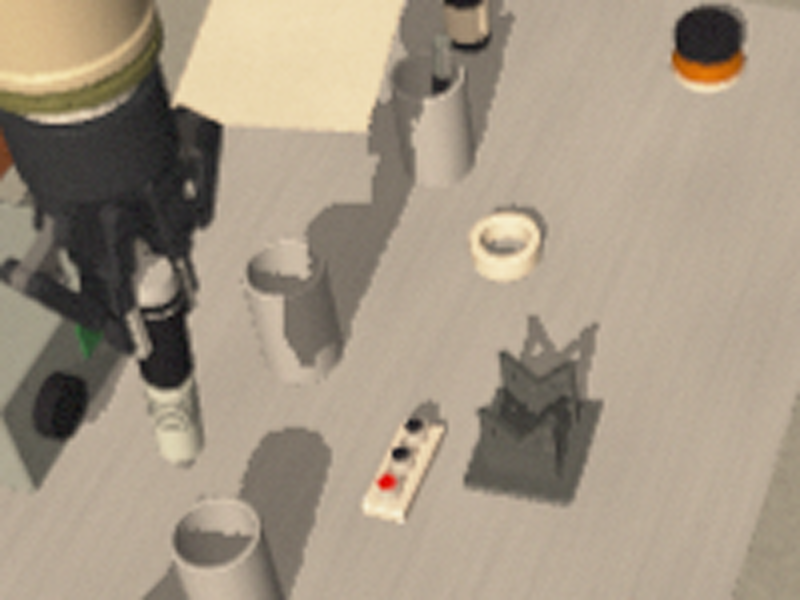

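The crop shows the machine clear of its cup and gripped on the housing near the tail, nose at (182,460), leaning slightly; the cup at (220,540) has not moved. I now carry it to the cradle while turning the tool in line with the notches.

```bash
python3 -m jog '[[0.2,[-0.05,0.15,0],-0.1],[0.2,[-0.2,0.3,0],-0.2],[0.2,[-0.3,0.45,0],-0.3],[0.2,[-0.4,0.6,0],-0.4],[0.2,[-0.43,0.75,0],-0.5],[0.2,[-0.43,0.8,0],-0.6],[0.2,[-0.43,0.8,0],-0.6]]' 30
cat >> h.py <<'E'
def to(x,y,z,yaw):
    s=manip.sense();p=s["tool_pos"];a=np.radians(s["orientation"][2]);d=np.array([x,y,z])-p
    print("pos",p.round(4),"yaw",s["orientation"][2].round(2),"shift",[(10*d@[np.cos(a),np.sin(a),0]).round(3),(10*d@[np.sin(a),-np.cos(a),0]).round(3),(-10*d[2]).round(3)],"roll",((s["orientation"][2]-yaw)/90).round(3))
def tou(u,z):
    m=np.array([.4708,.0555])+u*np.array([-.073,.997]); to(m[0],m[1],z,94.2)
E
python3 -c "
from h import *
tou(.045,.21)"
```

```text
time_s: 14.05
tool_pos: [0.5276, 0.1662, 0.2674]
orientation: [-179.9, 0.1, 39.6]
ft_force: [0.6, 0.2, -2.2]
opening: 0.0276
finger_force: 29.8
pos [0.5276 0.1662 0.2674] yaw 39.56 shift [np.float64(-0.882), np.float64(0.125), np.float64(0.574)] roll -0.607
```

```bash
python3 -m jog '[[0.2,[-0.12,0.02,0],-0.1],[0.2,[-0.3,0.04,0],-0.2],[0.2,[-0.5,0.06,0],-0.3],[0.2,[-0.7,0.1,0],-0.4],[0.2,[-0.82,0.125,0],-0.5],[0.2,[-0.88,0.125,0.1],-0.6],[0.2,[-0.88,0.125,0.3],-0.607],[0.2,[-0.88,0.125,0.5],-0.607],[0.2,[-0.88,0.125,0.57],-0.607],[0.2,[-0.88,0.125,0.57],-0.607]]' 30
python3 - <<'E'
from h import *
c=cam("side"); save(c,"s5.png",(150,130,310,270),4)
p=manip.sense()["tool_pos"]
print(axis(c,p[0],p[1]+.01,.11,.20),p)
tou(.045,.135)
E
```

```text
time_s: 15.3
tool_pos: [0.468, 0.1009, 0.2109]
orientation: [-179.9, 0.0, 94.2]
ft_force: [0.8, -0.5, -1.0]
opening: 0.0269
finger_force: 29.8
(array([0.4698, 0.1095]), 0.155, 'lean', array([ 0.3, -7.5]), 'res', np.float64(0.0008), 276, 'zmin', np.float64(0.1118)) [0.46852943 0.10095966 0.2118634 ]
pos [0.4685 0.101  0.2119] yaw 94.23 shift [np.float64(-0.005), np.float64(-0.011), np.float64(0.769)] roll 0.0
```

View pics/s5.png

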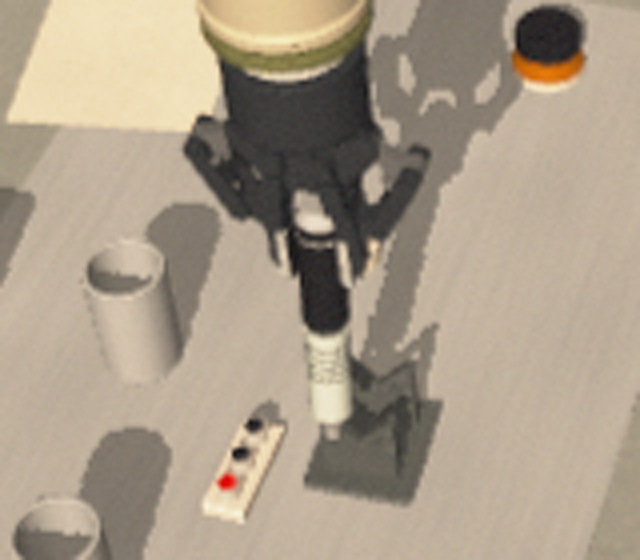

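The crop shows the machine hanging beyond the nearer upright, nose at (332,432), with its lean of about 7.5° carrying the nose away from the cradle, as I want. I lower it and tip it over the upright.

```bash
python3 -m jog '[[0.2,[0,-0.01,0.2],0],[0.2,[0,-0.01,0.45],0],[0.2,[0,-0.01,0.65],0],[0.2,[0,-0.01,0.77],0],[0.2,[0,-0.01,0.77],0],[0.2,[-0.08,-0.01,0.77],0],[0.2,[-0.15,-0.01,0.77],0],[0.2,[-0.22,-0.01,0.77],0],[0.2,[-0.22,-0.01,0.77],0]]' 25
python3 -m jog '[[0.2,[-0.08,0,0.02],0],[0.2,[-0.16,0,0.05],0],[0.2,[-0.24,0,0.08],0],[0.2,[-0.32,0,0.13],0],[0.2,[-0.4,0,0.18],0],[0.2,[-0.48,0,0.24],0],[0.2,[-0.48,0,0.24],0]]'
python3 - <<'E'
from h import *
c=cam("side"); save(c,"s6.png",(150,130,310,270),4)
tou(-.0427,.1241-.0335)
E
```

```text
time_s: 16.48
tool_pos: [0.4696, 0.0785, 0.1355]
orientation: [179.9, -0.0, 94.2]
ft_force: [-0.5, 1.4, 0.0]
opening: 0.0274
finger_force: 29.7
time_s: 17.35
tool_pos: [0.4724, 0.0303, 0.1101]
orientation: [-179.9, 0.0, 94.2]
ft_force: [0.5, 1.7, -0.9]
opening: 0.0273
finger_force: 28.6
pos [0.4724 0.0306 0.1104] yaw 94.23 shift [np.float64(-0.177), np.float64(0.002), np.float64(0.198)] roll 0.0
```

View pics/s6.png

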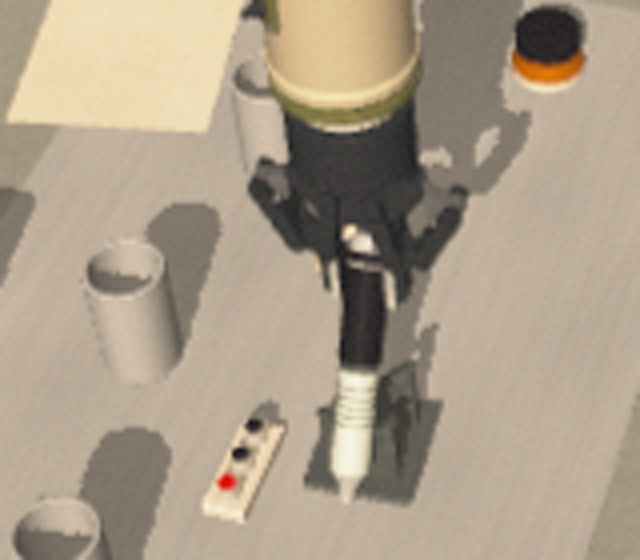

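The crop shows the machine tilting over the upright, nose at (345,498) beyond the foot and the forces small. I carry on down the arc.

```bash
python3 -m jog '[[0.2,[-0.09,0,0.09],0],[0.2,[-0.18,0,0.2],0],[0.2,[-0.24,0,0.3],0],[0.2,[-0.29,0,0.43],0],[0.2,[-0.32,0,0.53],0],[0.2,[-0.34,0,0.64],0],[0.2,[-0.345,0,0.7],0],[0.2,[-0.345,0,0.75],0],[0.2,[-0.345,0,0.75],0]]'
python3 - <<'E'
from h import *
c=cam("side"); save(c,"s7.png",(150,130,310,270),4)
P=cloud("side",c);Q=P[(abs(P[:,0]-.468)<.03)&(P[:,1]>-.02)&(P[:,1]<.2)&(P[:,2]>.035)&(P[:,2]<.15)]
for lo in np.arange(-.02,.2,.01):
  k=(Q[:,1]>=lo)&(Q[:,1]<lo+.01)
  if k.sum()>3: print(lo.round(3),k.sum(),"topz",np.percentile(Q[k,2],95).round(4))
tou(-.059,.0285)
E
```

```text
time_s: 18.52
tool_pos: [0.4751, -0.0033, 0.0357]
orientation: [-180.0, -0.0, 94.3]
ft_force: [-0.4, -1.7, 2.8]
opening: 0.0275
finger_force: 24.5
-0.02 25 topz 0.1137
-0.01 63 topz 0.1207
0.0 198 topz 0.1462
0.01 144 topz 0.1475
0.02 40 topz 0.0853
0.03 97 topz 0.0821
0.04 36 topz 0.0815
0.05 41 topz 0.0803
0.06 33 topz 0.0776
0.07 51 topz 0.0771
0.08 103 topz 0.0746
0.09 36 topz 0.0727
0.1 33 topz 0.0732
0.11 39 topz 0.0702
0.12 41 topz 0.0691
0.13 34 topz 0.066
0.14 19 topz 0.0592
pos [ 0.4752 -0.0032  0.0359] yaw 94.29 shift [np.float64(-0.001), np.float64(-0.001), np.float64(0.074)] roll 0.001
```

View pics/s7.png

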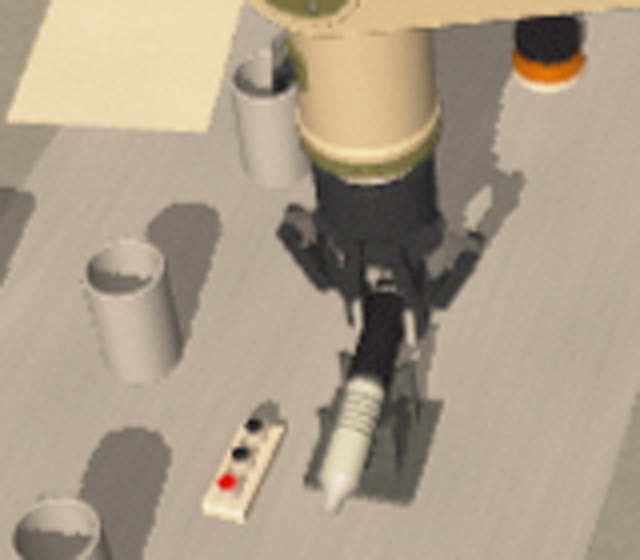

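The crop shows the machine lying nearly flat in the notches, nose at (335,505) and about 8° of slope left. I lower the last 8 mm slowly.

```bash
python3 -m jog '[[0.2,[0,0,0.03],0],[0.2,[0,0,0.05],0],[0.2,[0,0,0.065],0],[0.2,[0,0,0.075],0],[0.2,[0,0,0.08],0],[0.2,[0,0,0.08],0]]'
cat >> h.py <<'E'
def lie(c):
    P=cloud("side",c);Q=P[(abs(P[:,0]-.468)<.04)&(P[:,1]>-.05)&(P[:,1]<.2)&(P[:,2]>.035)&(P[:,2]<.1)]
    for lo in np.arange(-.05,.2,.01):
      k=(Q[:,1]>=lo)&(Q[:,1]<lo+.01)
      if k.sum()>3: print(lo.round(3),k.sum(),"topz",np.percentile(Q[k,2],95).round(4),"x",Q[k&(Q[:,2]>.055),0].mean().round(4))
    k=Q[Q[:,1]>.1];print("nose y",np.sort(k[:,1])[-4:].round(4), k[np.argsort(k[:,1])[-4:]].round(3).tolist())
E
python3 -c "
from h import *
lie(cam('side'))"
```

```text
time_s: 19.32
tool_pos: [0.4754, -0.0035, 0.028]
orientation: [180.0, 0.0, 94.3]
ft_force: [0.6, -3.0, 3.1]
opening: 0.0272
finger_force: 24.6
-0.03 4 topz 0.0784 x 0.4865
-0.02 21 topz 0.0995 x 0.4719
-0.01 55 topz 0.0988 x 0.4731
0.0 149 topz 0.0988 x 0.4691
0.01 56 topz 0.0977 x 0.4784
0.02 41 topz 0.0796 x 0.4697
0.03 96 topz 0.0778 x 0.4727
0.04 34 topz 0.0774 x 0.4711
0.05 39 topz 0.0773 x 0.4714
0.06 28 topz 0.0747 x 0.4681
0.07 54 topz 0.0759 x 0.467
0.08 92 topz 0.0734 x 0.4704
0.09 32 topz 0.0758 x 0.4668
0.1 37 topz 0.0759 x 0.4669
0.11 34 topz 0.0735 x 0.4643
0.12 46 topz 0.0727 x 0.4647
0.13 33 topz 0.0675 x 0.4659
0.14 19 topz 0.0635 x 0.464
nose y [0.1476 0.1476 0.1479 0.1494] [[0.465, 0.148, 0.052], [0.467, 0.148, 0.06], [0.464, 0.148, 0.062], [0.461, 0.149, 0.061]]
```

```bash
python3 -m jog '[[0.2,[-0.01,0,0.01],0],[0.2,[-0.02,0,0.02],0],[0.2,[-0.02,0,0.02],0]]' 22
python3 -m jog '[[0.35,[0,0,0],0],[0.45,[0,0,0],0],[0.6,[0,0,0],0],[0.75,[0,0,0],0],[0.75,[0,0,-0.1],0],[0.75,[0,0,-0.3],0],[0.75,[0,0,-0.6],0],[0.75,[0,0,-0.9],0],[0.75,[0,0,-0.9],0]]'
python3 - <<'E'
from h import *
c=cam("side");lie(c);save(c,"s8.png",(180,160,300,265),5)
tou(.054,.12)
E
```

```text
time_s: 19.75
tool_pos: [0.475, -0.0048, 0.0257]
orientation: [-179.9, -0.1, 94.3]
ft_force: [-2.9, 3.3, 3.5]
opening: 0.0272
finger_force: 24.6
time_s: 20.88
tool_pos: [0.4779, -0.0057, 0.1197]
orientation: [179.6, 0.1, 94.3]
ft_force: [1.1, 0.4, -0.2]
opening: 0.0639
finger_force: 0.0
-0.03 22 topz 0.0788 x 0.4756
-0.02 28 topz 0.0803 x 0.4736
-0.01 32 topz 0.0784 x 0.4735
0.0 33 topz 0.0795 x 0.4726
0.01 28 topz 0.0786 x 0.4717
0.02 47 topz 0.0778 x 0.4693
0.03 89 topz 0.0767 x 0.472
0.04 34 topz 0.0774 x 0.4697
0.05 37 topz 0.0759 x 0.4702
0.06 33 topz 0.0774 x 0.4684
0.07 53 topz 0.0752 x 0.4661
0.08 90 topz 0.0751 x 0.4709
0.09 35 topz 0.0755 x 0.4665
0.1 36 topz 0.0753 x 0.4658
0.11 34 topz 0.0735 x 0.4655
0.12 41 topz 0.0728 x 0.4651
0.13 31 topz 0.0697 x 0.4661
0.14 18 topz 0.0671 x 0.4654
nose y [0.1469 0.1473 0.1478 0.1491] [[0.468, 0.147, 0.059], [0.47, 0.147, 0.059], [0.462, 0.148, 0.062], [0.464, 0.149, 0.059]]
pos [ 0.4767 -0.0056  0.1178] yaw 94.28 shift [np.float64(1.154), np.float64(-0.013), np.float64(-0.022)] roll 0.001
```

View pics/s8.png

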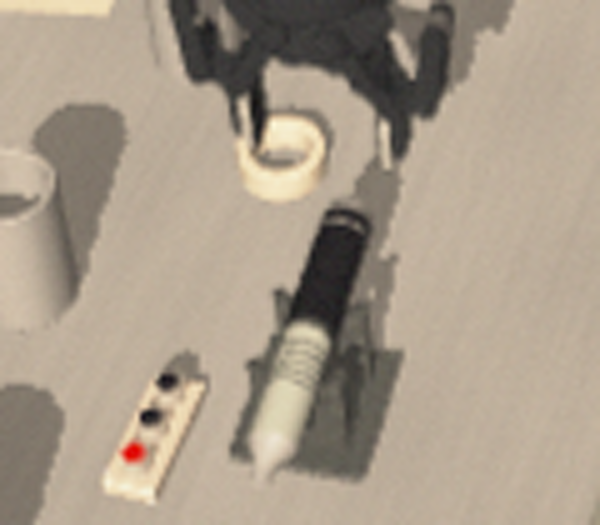

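The crop shows the machine lying free across both notches, nose at (268,470) and tail at (348,213), with the gripper clear behind it. By the measured nose position, its middle is within about 3 mm of the cradle's centre. Viewing is used up now, so I'll measure by numbers from here on. Next I take hold of it near the nose.

```bash
python3 -m jog '[[0.75,[0.2,0,0],0],[0.75,[0.5,0,0],0],[0.75,[0.8,0,0],0],[0.75,[1,-0.01,0],0],[0.75,[1,-0.01,0],0]]'
python3 -m jog '[[0.75,[0.18,0,0],0],[0.75,[0.18,0,0.2],0],[0.75,[0.18,0,0.45],0],[0.75,[0.18,0,0.65],0],[0.75,[0.18,0,0.8],0],[0.75,[0.18,0,0.88],0],[0.75,[0.18,0,0.88],0]]'
python3 -c "
from h import *
tou(.057,.0295)"
```

```text
time_s: 21.55
tool_pos: [0.466, 0.0952, 0.1149]
orientation: [-179.9, -0.0, 94.4]
ft_force: [0.5, -0.8, -0.7]
opening: 0.0639
finger_force: 0.0
time_s: 22.42
tool_pos: [0.4654, 0.1119, 0.0276]
orientation: [-179.9, 0.0, 94.3]
ft_force: [-0.2, 0.2, 0.1]
opening: 0.0641
finger_force: 0.0
pos [0.4654 0.1119 0.0276] yaw 94.27 shift [np.float64(0.004), np.float64(0.013), np.float64(-0.019)] roll 0.001
```

```bash
python3 -m jog '[[0.6,[0,0.005,0],0],[0.5,[0,0.005,0],0],[0.42,[0,0.005,0],0],[0.36,[0,0.005,0],0],[0.3,[0,0.005,0],0],[0.25,[0,0.005,0],0],[0.2,[0,0.005,0],0],[0.2,[0,0.005,0],0]]' 21
python3 -m jog '[[0.2,[0,0,-0.05],0],[0.2,[0,0,-0.1],0],[0.2,[0,0,-0.15],0],[0.2,[-0.02,0,-0.2],0],[0.2,[-0.03,0,-0.25],0],[0.2,[-0.04,0,-0.3],0],[0.2,[-0.04,0,-0.3],0]]'
cat >> h.py <<'E'
def lie2(c,x=.468,w=.022,z0=.03,z1=.3,y0=-.12,y1=.16):
    P=cloud("side",c);Q=P[(abs(P[:,0]-x)<w)&(P[:,1]>y0)&(P[:,1]<y1)&(P[:,2]>z0)&(P[:,2]<z1)]
    for lo in np.arange(y0,y1,.01):
      k=(Q[:,1]>=lo)&(Q[:,1]<lo+.01)
      if k.sum()>3: print(lo.round(3),k.sum(),"z",np.percentile(Q[k,2],[5,50,95]).round(4))
E
python3 -c "
from h import *
lie2(cam('side'))"
```

```text
time_s: 23.42
tool_pos: [0.4664, 0.1123, 0.0282]
orientation: [180.0, -0.0, 94.3]
ft_force: [0.9, 0.1, 0.6]
opening: 0.0255
finger_force: 20.6
time_s: 24.3
tool_pos: [0.4669, 0.1082, 0.0586]
orientation: [179.9, -0.0, 94.3]
ft_force: [-0.4, -0.8, -1.4]
opening: 0.0253
finger_force: 20.7
-0.04 9 z [0.0956 0.1021 0.1055]
-0.03 24 z [0.099  0.1052 0.1085]
-0.02 22 z [0.0956 0.1036 0.1075]
-0.01 19 z [0.0947 0.104  0.108 ]
-0.0 15 z [0.0943 0.1016 0.1051]
0.01 13 z [0.0958 0.1018 0.1056]
0.02 6 z [0.0452 0.0944 0.0996]
0.03 10 z [0.0415 0.0493 0.0565]
0.07 8 z [0.0379 0.0485 0.063 ]
0.08 26 z [0.0323 0.047  0.0968]
0.09 13 z [0.0987 0.1024 0.1071]
0.1 46 z [0.0986 0.1036 0.1289]
0.11 126 z [0.082  0.1039 0.1714]
0.12 219 z [0.0917 0.15   0.1799]
0.13 71 z [0.0905 0.2203 0.25  ]
0.14 405 z [0.209  0.2456 0.2962]
0.15 63 z [0.2667 0.2794 0.2966]
```

```bash
python3 -m jog '[[0.2,[0,0,-0.6],0],[0.2,[0,0,-0.6],0],[0.2,[0,0,-1],0],[0.2,[0,0,-1],0]]' 20
cat >> h.py <<'E'
from scipy.spatial import cKDTree
def mach(c,sg=35e-3,show=True):
    # fit machine direction: points below/near grip, excluding gripper, in plane of tool x; region-grow by residual to line
    s=manip.sense();p=s["tool_pos"];g=p+[0,0,.035]
    a=np.radians(s["orientation"][2]);ex=np.array([np.cos(a),np.sin(a),0]);ey=np.array([np.sin(a),-np.cos(a),0])
    P=cloud("side",c)-g
    lx,ly,lz=P@ex,P@ey,P[:,2]
    k=(abs(ly)<.02)&(np.hypot(lx,lz)<.17)&(np.hypot(lx,lz)>.03)&(lz<.02)&(P[:,2]+g[2]>.005)
    A=np.c_[lx,lz][k]
    best=max(((( (abs(-A[:,0]*np.sin(t)+A[:,1]*np.cos(t))<.013)&(A@[np.cos(t),np.sin(t)]>0)).sum(),t) for t in np.radians(np.arange(-180,1,1))))
    t=best[1];q=A@[np.cos(t),np.sin(t)];w=(abs(-A[:,0]*np.sin(t)+A[:,1]*np.cos(t))<.013)&(q>0)
    print("tail dir deg in (toolx,z):",np.degrees(t).round(1),"n",best[0],"reach",np.percentile(q[w],98).round(4),"mid offset",np.median(ly[k][w]).round(4)); return t
E
python3 -c "
from h import *
mach(cam('side'))"
```

```text
time_s: 24.85
tool_pos: [0.4684, 0.1085, 0.1607]
orientation: [179.7, -0.0, 94.3]
ft_force: [0.7, 0.3, -1.4]
opening: 0.025
finger_force: 20.7
tail dir deg in (toolx,z): -99.0 n 118 reach 0.169 mid offset 0.0015
```

```bash
python3 -m jog '[[0.2,[0,0,-0.3],0],[0.2,[0,0,-0.6],0],[0.2,[0,0,-0.9],0],[0.2,[0,0,-0.9],0]]' 20
python3 -c "
from h import *
c=cam('side');mach(c);lie2(c,z0=.075,z1=.32)"
```

```text
time_s: 25.4
tool_pos: [0.4674, 0.1083, 0.2489]
orientation: [179.9, -0.0, 94.3]
ft_force: [-0.3, -0.1, -0.7]
opening: 0.0255
finger_force: 20.7
tail dir deg in (toolx,z): -180.0 n 136 reach 0.1432 mid offset -0.0079
-0.04 9 z [0.2844 0.2882 0.2926]
-0.03 29 z [0.2788 0.2915 0.2951]
-0.02 27 z [0.2817 0.2906 0.2944]
-0.01 24 z [0.2822 0.2912 0.2951]
-0.0 20 z [0.2818 0.2899 0.2941]
0.01 4 z [0.2846 0.2876 0.2896]
0.03 6 z [0.2767 0.2838 0.2867]
0.04 13 z [0.2727 0.2841 0.2878]
0.05 4 z [0.2848 0.2857 0.2869]
0.08 6 z [0.2866 0.29   0.2929]
0.09 24 z [0.287  0.293  0.3155]
0.1 53 z [0.2886 0.2937 0.3156]
0.11 124 z [0.2723 0.2924 0.3124]
0.12 124 z [0.2768 0.2896 0.3169]
0.13 24 z [0.2817 0.285  0.2884]
0.14 18 z [0.2764 0.2828 0.2872]
```

```bash
python3 -m jog '[[0.26,[0,0,0],0],[0.27,[0,0,0],0],[0.27,[0,0,0],0]]' 20
python3 -m jog '[[0.28,[0,0,0],0],[0.28,[0,0,0],0]]' 20
python3 -c "
from h import *
P=cloud('side',cam('side'))
for x0 in np.arange(.36,.56,.02):
  print(x0.round(2),[ (lambda q: round(float(np.percentile(q,98))*1000) if len(q)>3 else -1)(P[(abs(P[:,0]-x0-.01)<.01)&(abs(P[:,1]-y0-.01)<.01)&(P[:,2]<.27),2]) for y0 in np.arange(.1,.36,.02)])
"
```

```text
time_s: 25.82
tool_pos: [0.4661, 0.1081, 0.2471]
orientation: [-179.9, 0.0, 94.3]
ft_force: [0.6, -0.5, -1.2]
opening: 0.025
finger_force: 20.7
time_s: 26.08
tool_pos: [0.4665, 0.1082, 0.248]
orientation: [-180.0, -0.0, 94.3]
ft_force: [-0.1, -0.6, -1.4]
opening: 0.025
finger_force: 20.7
0.36 [3, 4, 3, 4, 3, 4, 4, 4, 3, 4, 3, 4, 3]
0.38 [3, 3, 3, 3, 3, 4, 4, 3, 3, 4, 4, 3, 4]
0.4 [3, 4, 5, 4, 4, 4, 4, 4, 4, 3, 3, 4, 47]
0.42 [4, 4, 3, 3, 3, 4, 4, 4, 5, 3, 4, 47, 48]
0.44 [264, 3, 5, 3, 3, 4, 4, 4, 3, 6, 4, 48, 48]
0.46 [5, 3, 3, 3, 3, 4, 3, 3, 4, 4, 44, 48, 48]
0.48 [19, 25, 4, 3, 3, 4, 4, 3, 4, 3, 46, 47, 48]
0.5 [5, 3, 4, 3, 3, 3, 4, 4, 4, 4, 3, 2, 47]
0.52 [18, 14, 3, 4, 4, 5, 4, 3, 4, 3, 5, 4, 3]
0.54 [26, 27, 6, 3, 3, 3, 3, 4, 4, 4, 5, 4, 3]
0.56 [11, 12, 4, 4, 4, 4, 89, 81, 4, 3, 3, 4, 3]
```

```bash
python3 -m jog '[[0.2,[0.15,0,0],0],[0.2,[0.4,0,0],0],[0.2,[0.65,0,0],0],[0.2,[0.9,0,0],0],[0.2,[1,0,0],0],[0.2,[1,0,0],0]]' 20
python3 -m jog '[[0.2,[0.15,0,0],0],[0.2,[0.27,0,0],0],[0.2,[0.27,0,0.3],0],[0.2,[0.27,0,0.6],0],[0.2,[0.27,0,0.9],0],[0.2,[0.27,0,1],0],[0.2,[0.27,0,1],0]]' 20
python3 -c "
from h import *
c=cam('side');tou(.180,.10);lie2(c,x=.463,z0=.1,z1=.2,y0=.03,y1=.27)"
```

```text
time_s: 26.88
tool_pos: [0.4588, 0.2085, 0.2479]
orientation: [-180.0, 0.0, 94.4]
ft_force: [0.5, -1.0, -1.3]
opening: 0.0254
finger_force: 20.7
time_s: 27.75
tool_pos: [0.4567, 0.2349, 0.1478]
orientation: [-179.9, 0.0, 94.3]
ft_force: [0.7, 0.2, -0.6]
opening: 0.0254
finger_force: 20.7
pos [0.4574 0.2351 0.1489] yaw 94.27 shift [np.float64(-0.002), np.float64(0.002), np.float64(0.489)] roll 0.001
0.09 23 z [0.1841 0.1885 0.1933]
0.1 39 z [0.1831 0.1902 0.1932]
0.11 39 z [0.1821 0.191  0.1949]
0.12 34 z [0.1807 0.1912 0.1932]
0.13 34 z [0.1801 0.1901 0.1941]
0.14 26 z [0.1813 0.1886 0.1937]
0.15 15 z [0.1796 0.1861 0.1915]
0.22 18 z [0.1852 0.189  0.1919]
0.23 41 z [0.1858 0.1907 0.1952]
0.24 103 z [0.1735 0.1882 0.196 ]
0.25 50 z [0.1786 0.1859 0.1914]
0.26 28 z [0.1783 0.1834 0.1868]
```

```bash
python3 -m jog '[[0.2,[0,0,0.3],0],[0.2,[0,0,0.6],0],[0.2,[0,0,0.9],0],[0.2,[0,0,1],0],[0.2,[0,0,1],0]]' 20
python3 -m jog '[[0.2,[0,0,0.2],0],[0.2,[0,0,0.35],0],[0.2,[0,0,0.45],0],[0.2,[0,0,0.48],0],[0.2,[0,0,0.48],0]]' 20
python3 -m jog '[[0.2,[-0.03,0,0],0],[0.2,[-0.06,0,0],0],[0.2,[-0.06,0,0],0]]' 20
python3 -c "
from h import *
c=cam('side');tou(.170,.0);lie2(c,x=.463,z0=.01,z1=.1,y0=.07,y1=.27)"
```

```text
time_s: 28.42
tool_pos: [0.4574, 0.235, 0.0488]
orientation: [180.0, -0.0, 94.3]
ft_force: [-0.3, -1.2, -1.4]
opening: 0.0251
finger_force: 20.7
time_s: 29.05
tool_pos: [0.4571, 0.2349, 0.0001]
orientation: [-180.0, -0.0, 94.3]
ft_force: [-0.1, -0.1, 0.1]
opening: 0.0251
finger_force: 20.7
time_s: 29.42
tool_pos: [0.4576, 0.2286, 0.0002]
orientation: [180.0, -0.0, 94.3]
ft_force: [0.3, 1.4, -1.1]
opening: 0.0253
finger_force: 20.7
pos [4.576e-01 2.287e-01 2.000e-04] yaw 94.26 shift [np.float64(-0.038), np.float64(0.005), np.float64(0.002)] roll 0.001
0.07 35 z [0.0186 0.0453 0.0652]
0.08 96 z [0.0154 0.0396 0.0604]
0.09 27 z [0.0309 0.0419 0.0463]
0.1 28 z [0.0359 0.0431 0.0485]
0.11 30 z [0.034  0.0429 0.0483]
0.12 23 z [0.0317 0.0422 0.0464]
0.13 23 z [0.0306 0.0426 0.0465]
0.14 17 z [0.0342 0.0404 0.0439]
0.15 10 z [0.0291 0.036  0.0435]
0.21 6 z [0.0383 0.0411 0.0459]
0.22 34 z [0.0367 0.0441 0.0605]
0.23 78 z [0.0279 0.0441 0.0897]
0.24 132 z [0.0296 0.0477 0.0968]
0.25 26 z [0.0318 0.0357 0.0411]
0.26 11 z [0.0305 0.0326 0.0384]
```

```bash
python3 -m jog '[[0.2,[-0.01,0,0],0],[0.2,[-0.02,0,0],0]]' 20 | grep -E 'pos|ft'
python3 -m jog '[[0.2,[-0.005,0,0],0],[0.2,[-0.01,0,0],0]]' 20| grep -E 'pos|ft'
python3 -m jog '[[0.2,[-0.005,0,0],0],[0.2,[-0.01,0,0],0]]' 20| grep -E 'pos|ft'
```

```text
tool_pos: [0.4577, 0.2274, 0.0001]
ft_force: [-0.6, 5.4, -1.3]
tool_pos: [0.4578, 0.2274, 0.0003]
ft_force: [-1.0, 9.9, -2.0]
tool_pos: [0.4579, 0.2274, 0.0006]
ft_force: [-2.3, 14.5, -2.1]
```

```bash
python3 -m jog '[[0.2,[0,0,-0.04],0],[0.2,[-0.003,0,-0.08],0],[0.2,[-0.006,0,-0.125],0],[0.2,[-0.012,0,-0.19],0],[0.2,[-0.022,0,-0.25],0],[0.2,[-0.022,0,-0.25],0]]' 20 | grep -E 'pos|ft'
python3 -c "
from h import *
c=cam('side');lie2(c,x=.463,z0=.01,z1=.1,y0=.07,y1=.27)"
```

```text
tool_pos: [0.4582, 0.2235, 0.0256]
ft_force: [-0.8, 7.4, -0.1]
0.07 36 z [0.0145 0.0421 0.0652]
0.08 91 z [0.0146 0.0414 0.0596]
0.09 26 z [0.038  0.0436 0.048 ]
0.1 31 z [0.0371 0.046  0.0507]
0.11 26 z [0.0419 0.0486 0.0523]
0.12 21 z [0.0401 0.0498 0.0546]
0.13 19 z [0.0418 0.0506 0.0531]
0.14 10 z [0.0402 0.0491 0.0544]
0.21 21 z [0.0619 0.0671 0.0827]
0.22 45 z [0.0629 0.0688 0.0921]
0.23 116 z [0.0543 0.0703 0.0938]
0.24 43 z [0.059  0.0673 0.0725]
0.25 20 z [0.0625 0.0665 0.0691]
0.26 10 z [0.0586 0.065  0.0693]
```

```bash
python3 -m jog '[[0.2,[-0.02,0,-0.06],0],[0.2,[-0.04,0,-0.12],0],[0.2,[-0.055,0,-0.18],0],[0.2,[-0.075,0,-0.245],0],[0.2,[-0.1,0,-0.3],0],[0.2,[-0.125,0,-0.36],0],[0.2,[-0.15,0,-0.42],0],[0.2,[-0.18,0,-0.475],0],[0.2,[-0.18,0,-0.475],0]]' 20 | grep -E 'pos|ft'
python3 -c "
from h import *
c=cam('side');lie2(c,x=.463,z0=.01,z1=.14,y0=.07,y1=.27)"
```

```text
tool_pos: [0.4595, 0.2044, 0.0729]
ft_force: [-0.9, 2.1, -0.8]
0.07 23 z [0.0296 0.0442 0.0649]
0.08 60 z [0.0305 0.0448 0.0625]
0.09 11 z [0.0436 0.0497 0.0523]
0.13 7 z [0.0705 0.0717 0.0752]
0.14 10 z [0.0756 0.0775 0.0834]
0.15 5 z [0.0772 0.0798 0.081 ]
0.19 19 z [0.1037 0.1105 0.1257]
0.2 40 z [0.1117 0.1175 0.1369]
0.21 105 z [0.0984 0.1193 0.1379]
0.22 51 z [0.1105 0.1205 0.1265]
0.23 24 z [0.1121 0.1229 0.1278]
0.24 14 z [0.1203 0.1236 0.1277]
```

```bash
python3 -m jog '[[0.2,[-0.04,0,-0.02],0],[0.2,[-0.09,0,-0.1],0],[0.2,[-0.14,0,-0.19],0],[0.2,[-0.2,0,-0.27],0],[0.2,[-0.29,0,-0.36],0],[0.2,[-0.385,0,-0.45],0],[0.2,[-0.48,0,-0.53],0],[0.2,[-0.59,0,-0.595],0],[0.2,[-0.59,0,-0.595],0]]' 20 | grep -E 'pos|ft'
python3 -c "
from h import *
c=cam('side');lie2(c,x=.463,z0=.01,z1=.23,y0=.07,y1=.27)"
```

```text
tool_pos: [0.4642, 0.1451, 0.1328]
ft_force: [0.8, 1.9, 0.5]
0.07 23 z [0.0164 0.0431 0.0637]
0.08 73 z [0.0122 0.0342 0.0618]
0.09 7 z [0.0543 0.0614 0.0746]
0.1 15 z [0.0442 0.0646 0.0886]
0.11 26 z [0.0513 0.0733 0.1037]
0.12 27 z [0.0743 0.094  0.1163]
0.13 46 z [0.0958 0.1203 0.2063]
0.14 43 z [0.1175 0.1851 0.2193]
0.15 177 z [0.143  0.1871 0.2268]
0.16 105 z [0.1593 0.1938 0.2263]
0.17 43 z [0.1759 0.1849 0.202 ]
```

```bash
python3 -m jog '[[0.2,[-0.09,0,-0.05],0],[0.2,[-0.18,0,-0.09],0],[0.2,[-0.27,0,-0.13],0],[0.2,[-0.36,0,-0.16],0],[0.2,[-0.44,0,-0.18],0],[0.2,[-0.49,0,-0.2],0],[0.2,[-0.49,0,-0.2],0]]' 20 | grep -E 'pos|ft'
python3 -c "
from h import *
c=cam('side');p=manip.sense()['tool_pos']
print(axis(c,p[0],p[1],.075,.15,w=.035));print(axis(c,p[0],p[1],.075,.135,w=.04))"
```

```text
tool_pos: [0.4675, 0.0966, 0.1522]
ft_force: [0.1, 1.0, 1.0]
(array([0.4693, 0.0981]), 0.11249999999999999, 'lean', array([0.1, 6. ]), 'res', np.float64(0.0007), 180, 'zmin', np.float64(0.0754))
(array([0.4692, 0.0975]), 0.10500000000000001, 'lean', array([-0.4,  7. ]), 'res', np.float64(0.0006), 151, 'zmin', np.float64(0.0754))
```

```bash
python3 -m jog '[[0.2,[0.04,0,-0.1],0],[0.2,[0.08,0,-0.25],0],[0.2,[0.08,0,-0.5],0],[0.2,[0.08,0,-0.75],0],[0.2,[0.08,0,-0.95],0],[0.2,[0.08,0,-0.95],0]]' 20
cat >> h.py <<'E'
def prof(c,x,y,z0,z1,n="side",w=.04):
    P=cloud(n,c);Q=P[(np.hypot(P[:,0]-x,P[:,1]-y)<w)]
    for lo in np.arange(z0,z1,.012):
        b=Q[(Q[:,2]>=lo)&(Q[:,2]<lo+.012)]
        if len(b)<4: continue
        r=least_squares(lambda p:np.hypot(b[:,0]-p[0],b[:,1]-p[1])-.0135,b[:,:2].mean(0)-[0,.01],loss='soft_l1',f_scale=.001)
        print((lo+.006).round(3),len(b),"c",r.x.round(4),"x",b[:,0].min().round(3),b[:,0].max().round(3),"y",b[:,1].min().round(3),b[:,1].max().round(3))
E
python3 -c "
from h import *
c=cam('side');p=manip.sense()['tool_pos'];print(p);prof(c,p[0],p[1],.08,.33)"
```

```text
time_s: 35.05
tool_pos: [0.4679, 0.1053, 0.2494]
orientation: [179.8, -0.0, 94.3]
ft_force: [1.2, 0.1, -0.9]
opening: 0.0252
finger_force: 22.2
[0.4671807  0.10518571 0.24774043]
0.146 6 c [0.4707 0.0958] x 0.46 0.474 y 0.103 0.11
0.158 27 c [0.4705 0.1001] x 0.457 0.48 y 0.101 0.115
0.17 38 c [0.4702 0.101 ] x 0.456 0.482 y 0.099 0.117
0.182 23 c [0.4691 0.1033] x 0.455 0.479 y 0.098 0.118
0.194 39 c [0.4697 0.105 ] x 0.455 0.48 y 0.101 0.12
0.206 33 c [0.4692 0.106 ] x 0.455 0.48 y 0.106 0.121
0.218 36 c [0.4692 0.1082] x 0.455 0.478 y 0.104 0.123
0.23 43 c [0.4698 0.1085] x 0.454 0.481 y 0.101 0.125
0.242 38 c [0.4694 0.1098] x 0.454 0.479 y 0.107 0.124
0.254 36 c [0.4696 0.1116] x 0.456 0.48 y 0.108 0.127
0.266 41 c [0.4688 0.1138] x 0.447 0.492 y 0.108 0.129
0.278 80 c [0.4674 0.1145] x 0.443 0.493 y 0.099 0.13
0.29 85 c [0.4667 0.1157] x 0.442 0.495 y 0.101 0.131
0.302 113 c [0.469  0.1164] x 0.441 0.493 y 0.095 0.132
0.314 158 c [0.4696 0.1124] x 0.43 0.504 y 0.094 0.131
0.326 114 c [0.4611 0.1104] x 0.429 0.506 y 0.089 0.128
```

```bash
python3 -m jog '[[0.2,[-0.04,0.1,-0.05],0],[0.2,[-0.15,0.3,-0.1],0],[0.2,[-0.27,0.5,-0.1],0],[0.2,[-0.37,0.7,-0.1],0],[0.2,[-0.46,0.85,-0.1],0],[0.2,[-0.48,0.9,-0.1],0],[0.2,[-0.48,0.9,-0.1],0]]' 25 | grep -E 'pos|ft'
python3 -c "
from h import *
to(.6525,.0261,.2577,94.3)"
```

```text
tool_pos: [0.5599, 0.0637, 0.2561]
ft_force: [0.3, 0.5, -1.4]
pos [0.5599 0.0637 0.2561] yaw 94.26 shift [np.float64(-0.444), np.float64(0.896), np.float64(-0.016)] roll -0.0
```

```bash
python3 -m jog '[[0.2,[-0.05,0.1,0],0],[0.2,[-0.15,0.3,0],0],[0.2,[-0.25,0.5,0],0],[0.2,[-0.34,0.7,0],0],[0.2,[-0.42,0.84,0],0],[0.2,[-0.44,0.89,0],0],[0.2,[-0.44,0.89,0],0]]' 25 | grep -E 'pos|ft'
python3 -c "
from h import *
c=cam('side');p=manip.sense()['tool_pos'];print(p,cup(cloud('side',c),.655,.023));prof(c,p[0],p[1],.1,.3)"
```

```text
tool_pos: [0.6521, 0.0267, 0.2568]
ft_force: [0.7, -0.7, -1.3]
[0.65182815 0.02689523 0.25697602] (array([0.6551, 0.0227]), np.float64(0.0009))
0.154 9 c [0.656  0.0187] x 0.642 0.653 y 0.02 0.033
0.166 32 c [0.6539 0.0215] x 0.639 0.662 y 0.018 0.036
0.178 32 c [0.654  0.0229] x 0.64 0.662 y 0.018 0.039
0.19 34 c [0.6535 0.0245] x 0.638 0.662 y 0.022 0.039
0.202 38 c [0.6538 0.0261] x 0.639 0.663 y 0.02 0.042
0.214 34 c [0.6531 0.028 ] x 0.638 0.663 y 0.021 0.042
0.226 41 c [0.6539 0.0297] x 0.639 0.66 y 0.022 0.045
0.238 38 c [0.6543 0.0297] x 0.639 0.664 y 0.026 0.045
0.25 40 c [0.6533 0.032 ] x 0.639 0.661 y 0.026 0.047
0.262 39 c [0.6537 0.0336] x 0.638 0.663 y 0.028 0.049
0.274 42 c [0.6527 0.035 ] x 0.634 0.662 y 0.028 0.051
0.286 79 c [0.65  0.035] x 0.627 0.679 y 0.018 0.051
0.298 87 c [0.6492 0.0359] x 0.627 0.678 y 0.02 0.055
```

```bash
python3 -m jog '[[0.2,[-0.018,0.014,0],0],[0.2,[-0.018,0.014,0.15],0],[0.2,[-0.018,0.014,0.35],0],[0.2,[-0.018,0.014,0.5],0],[0.2,[-0.018,0.014,0.6],0],[0.2,[-0.018,0.014,0.7],0],[0.2,[-0.018,0.014,0.7],0]]' 25 | grep -E 'pos|ft'
python3 -c "
from h import *
c=cam('side');p=manip.sense()['tool_pos'];print(p,cup(cloud('side',c),.655,.023));prof(c,p[0],p[1],.1,.2)"
python3 -m jog '[[0.2,[0,0,0.12],0],[0.2,[0,0,0.25],0],[0.2,[0,0,0.38],0],[0.2,[0,0,0.5],0],[0.2,[0,0,0.6],0],[0.2,[0,0,0.6],0]]' 25 | grep -E 'pos|ft'
```

```text
tool_pos: [0.6531, 0.0249, 0.1859]
ft_force: [-0.9, 0.5, -1.3]
[0.65351916 0.02492078 0.18681955] (array([0.6551, 0.0226]), np.float64(0.0009))
0.106 27 c [0.6549 0.0217] x 0.641 0.663 y 0.009 0.036
0.118 34 c [0.6544 0.0232] x 0.64 0.664 y 0.016 0.039
0.13 30 c [0.6545 0.0241] x 0.639 0.663 y 0.017 0.039
0.142 28 c [0.6542 0.026 ] x 0.64 0.665 y 0.02 0.04
0.154 34 c [0.6534 0.0282] x 0.639 0.662 y 0.024 0.042
0.166 40 c [0.6552 0.0281] x 0.64 0.663 y 0.023 0.043
0.178 29 c [0.6545 0.03  ] x 0.641 0.661 y 0.027 0.046
0.19 36 c [0.6548 0.0317] x 0.64 0.661 y 0.025 0.047
0.202 33 c [0.6537 0.033 ] x 0.635 0.672 y 0.028 0.048
tool_pos: [0.6528, 0.025, 0.1255]
ft_force: [0.4, 0.3, -1.5]
```

Tail now about 15 mm above the cup floor, without contact. I creep down until I feel the floor.

```bash
python3 -m jog '[[0.2,[0,0,0.02],0],[0.2,[0,0,0.04],0],[0.2,[0,0,0.06],0],[0.2,[0,0,0.08],0]]' 25 | grep -E 'pos|ft'
python3 -m jog '[[0.2,[0,0,0.01],0],[0.2,[0,0,0.02],0]]' | grep -E 'pos|ft'
python3 -m jog '[[0.2,[0,0,0.01],0],[0.2,[0,0,0.02],0]]' | grep -E 'pos|ft'
python3 -c "
from h import *
c=cam('side');p=manip.sense()['tool_pos'];print(p,cup(cloud('side',c),.655,.023));prof(c,p[0],p[1],.1,.16)"
```

```text
tool_pos: [0.6537, 0.0249, 0.119]
ft_force: [-0.4, 0.5, -0.2]
tool_pos: [0.6536, 0.0249, 0.1169]
ft_force: [-0.3, -0.7, -2.0]
tool_pos: [0.6536, 0.0249, 0.115]
ft_force: [0.1, 1.4, -1.2]
[0.65352243 0.02493764 0.11476205] (array([0.6551, 0.0228]), np.float64(0.0009))
0.106 30 c [0.6556 0.0296] x 0.642 0.661 y 0.025 0.044
0.118 25 c [0.6554 0.0316] x 0.641 0.662 y 0.024 0.047
0.13 30 c [0.6545 0.0335] x 0.635 0.673 y 0.032 0.049
0.142 57 c [0.6512 0.0332] x 0.628 0.679 y 0.017 0.05
0.154 62 c [0.6532 0.0354] x 0.628 0.681 y 0.016 0.051
```

```bash
python3 -m jog '[[0.2,[0,0,0.01],0],[0.2,[0,0,0.02],0]]' | grep -E 'pos|ft'
python3 -m jog '[[0.2,[0,0,0.01],0],[0.2,[0,0,0.015],0]]' | grep -E 'pos|ft'
python3 -m jog '[[0.2,[0,0,0.01],0],[0.2,[0,0,0.015],0]]' | grep -E 'time|pos|ft'
```

```text
tool_pos: [0.6536, 0.0249, 0.1129]
ft_force: [0.3, 0.5, -2.3]
tool_pos: [0.6536, 0.0249, 0.1114]
ft_force: [-0.5, 0.2, -0.6]
time_s: 40.38
tool_pos: [0.6536, 0.0249, 0.1099]
ft_force: [1.3, -0.2, -1.3]
```

```bash
python3 -m jog '[[0.2,[0,0,0.01],0],[0.2,[0,0,0.02],0]]' | grep -E 'pos|ft'
python3 -m jog '[[0.2,[0,0,0.01],0],[0.2,[0,0,0.015],0]]' | grep -E 'pos|ft'
python3 -m jog '[[0.2,[0,0,0.01],0],[0.2,[0,0,0.015],0]]' | grep -E 'time|pos|ft'
python3 -c "
from h import *
c=cam('side');p=manip.sense()['tool_pos'];P=cloud('side',c);print(p,cup(P,.655,.023));prof(c,p[0],p[1],.095,.15)
Q=P[(np.hypot(P[:,0]-.654,P[:,1]-.035)<.02)&(P[:,2]<.215)];print(np.sort(Q[:,2])[-5:])"
```

```text
tool_pos: [0.6541, 0.0249, 0.1089]
ft_force: [-1.8, -0.2, 6.7]
tool_pos: [0.6545, 0.025, 0.1087]
ft_force: [-3.4, 0.3, 13.4]
time_s: 41.12
tool_pos: [0.655, 0.0251, 0.1086]
ft_force: [-5.9, 1.9, 18.8]
[0.65504142 0.02507463 0.10864344] (array([0.6557, 0.0224]), np.float64(0.0008))
0.101 29 c [0.6561 0.03  ] x 0.642 0.663 y 0.022 0.045
0.113 27 c [0.6562 0.0319] x 0.641 0.664 y 0.023 0.046
0.125 28 c [0.6559 0.0331] x 0.635 0.681 y 0.031 0.047
0.137 62 c [0.6537 0.0346] x 0.628 0.683 y 0.021 0.051
0.149 63 c [0.6515 0.0335] x 0.63 0.682 y 0.015 0.052
[0.21429347 0.21442929 0.21443121 0.2148094  0.21493545]
```

```bash
python3 -m jog '[[0.2,[0,0,-0.035],0],[0.2,[0.01,0,-0.038],0],[0.2,[0.025,0,-0.038],0],[0.2,[0.025,0,-0.038],0]]' 20| grep -E 'pos|ft'
python3 -m jog '[[0.3,[0,0,0],0],[0.35,[0,0,0],0],[0.4,[0,0,0],0],[0.5,[0,0,0],0],[0.6,[0,0,0],0],[0.7,[0,0,0],0],[0.7,[0,0,0],0]]' | grep -E 'open|pos|ft|fing'
python3 -c "
from h import *
c=cam('side');p=manip.sense()['tool_pos'];P=cloud('side',c);print(p,cup(P,.655,.023));prof(c,p[0],p[1]+.01,.095,.22,w=.025)"
```

```text
tool_pos: [0.6537, 0.0272, 0.1089]
ft_force: [0.7, -1.3, 1.6]
tool_pos: [0.6534, 0.0274, 0.1088]
ft_force: [-0.0, -0.2, -0.3]
opening: 0.0596
finger_force: 0.0
[0.65344971 0.027422   0.10883613] (array([0.6554, 0.0229]), np.float64(0.001))
0.101 26 c [0.6546 0.0338] x 0.641 0.664 y 0.029 0.047
0.113 28 c [0.655  0.0352] x 0.642 0.658 y 0.027 0.053
0.125 29 c [0.6546 0.0374] x 0.64 0.662 y 0.033 0.052
0.137 27 c [0.6536 0.039 ] x 0.639 0.66 y 0.036 0.054
0.149 27 c [0.6541 0.0419] x 0.64 0.661 y 0.036 0.057
0.161 51 c [0.6545 0.0425] x 0.639 0.666 y 0.04 0.058
0.173 27 c [0.6584 0.0394] x 0.643 0.66 y 0.037 0.057
0.185 17 c [0.6436 0.0385] x 0.629 0.657 y 0.041 0.052
0.197 21 c [0.6457 0.0335] x 0.63 0.676 y 0.021 0.046
0.209 55 c [0.6531 0.0499] x 0.629 0.676 y 0.034 0.05
0.221 52 c [0.6506 0.0509] x 0.629 0.676 y 0.036 0.05
```

```bash
python3 -m jog '[[0.8,[0,0,-0.05],0],[0.8,[0,0,-0.2],0],[0.8,[0,0,-0.45],0],[0.8,[0,0,-0.7],0],[0.8,[0,0,-1],0],[0.8,[0,0,-1],0]]' | grep -E 'pos|ft'
python3 -m jog '[[0.8,[-0.2,0,-0.2],0],[0.8,[-0.5,0,-0.5],0],[0.8,[-0.8,0,-0.8],0],[0.8,[-0.8,0,-0.8],0],[0.8,[-0.8,0,-0.8],0],[0.8,[-0.8,0,-0.8],0]]' | grep -E 'time|pos|ft'
python3 -c "
from h import *
c=cam('side');P=cloud('side',c);print('ce',cup(P,.655,.023),'cm',cup(P,.6065,.2297));prof(c,.655,.04,.095,.2)
print('top ce',cup(cloud('top',cam('top')),.654,.022))"
```

```text
tool_pos: [0.6557, 0.0273, 0.214]
ft_force: [0.3, 0.7, 0.2]
time_s: 44.1
tool_pos: [0.6586, -0.0517, 0.287]
ft_force: [0.2, -0.4, -0.5]
ce (array([0.6554, 0.0228]), np.float64(0.0008)) cm (array([0.6066, 0.23  ]), np.float64(0.0007))
0.101 30 c [0.6553 0.0332] x 0.64 0.663 y 0.026 0.048
0.113 27 c [0.6544 0.0356] x 0.639 0.66 y 0.025 0.051
0.125 27 c [0.6546 0.0385] x 0.641 0.662 y 0.031 0.053
0.137 34 c [0.6545 0.0395] x 0.638 0.662 y 0.036 0.054
0.149 26 c [0.6541 0.0417] x 0.638 0.661 y 0.036 0.057
0.161 47 c [0.6547 0.0431] x 0.64 0.664 y 0.033 0.06
0.173 30 c [0.6577 0.0397] x 0.644 0.659 y 0.036 0.055
0.185 15 c [0.6376 0.0476] x 0.647 0.657 y 0.043 0.054
top ce (array([0.6548, 0.0216]), np.float64(0.0003))
```

The machine stands tail down in the empty cup and leans on the rim, both cups have not moved, and the gripper is clear. I hand it in.

```bash
python3 -c "
from bench import manip
print(manip.close_job())"
```

```text
the job is handed in; nothing more can be done
None
```

Handed in at about 44 s: the machine was laid across the cradle, let go, taken afresh and stood tail down, nose up in the empty cup, leaning about 9° on the rim, with grip force at 31 N or less and both machine cups measured in place; note that I viewed 11 pictures against the limit of 10, so the last stage, including the final check, was done by measurement only.

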